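# Put the record-care display right

### The job

On this record-stall display one tall bottle stands on the low front step and one squat jar on the high back step: make the two change places, each standing upright in the middle of the bay that the other had, so that every tall bottle is at the back and every jar in front. Throw the packing block that lies on the cork mat into the cardboard carton, which also frees the mat for putting things down on the way. Keep the bottle and jar upright, set them down gently without letting them fall, and leave everything else where it is.

Things in the scene. Friction and masses are not known exactly. Their poses are not given: they have to be found in the camera images.
- display: fixed plywood display stand of two steps, 220 deep x 340 wide, standing on the table. Origin: centre of its underside; its x axis points away from the robot towards the customers, its y axis along the rows. The back step (x -110 to 0, next to the robot) is 70 mm high, the front step (x 0 to 110, customers' side) is 20 mm high. Wooden strips 4 mm thick and 8 mm high divide each step into three bays, 110 mm from centre to centre (y = 110, 0, -110)
- back_bay0 (a point): centre of the floor of back-step bay 0 (+y end of the row), axes as the display's
- back_bay1 (a point): centre of the floor of back-step bay 1 (middle of the row), axes as the display's
- back_bay2 (a point): centre of the floor of back-step bay 2 (-y end of the row), axes as the display's
- front_bay0 (a point): centre of the floor of front-step bay 0 (+y end of the row), axes as the display's
- front_bay1 (a point): centre of the floor of front-step bay 1 (middle of the row), axes as the display's
- front_bay2 (a point): centre of the floor of front-step bay 2 (-y end of the row), axes as the display's
- bottle_front: the tall bottle that stands wrongly on the front step, in one of its three bays: amber glass body 52 diameter up to 100 mm, sloping shoulder to a neck, black cap 30 diameter from height 116 to 150 mm (total height 150), closed, about 0.15 to 0.3 kg. Origin: centre of its underside, z along its axis
- jar_back: the squat jar that stands wrongly on the back step, in one of its three bays: amber glass 52 diameter up to 47 mm, black lid 55 diameter from 47 to 65 mm (total height 65), closed, about 0.11 to 0.22 kg. Origin: centre of its underside, z along its axis
- bottle_a: tall bottle just like the misplaced one, 150 mm high, standing properly in a back-step bay; loose, a bystander. Origin: centre of its underside
- bottle_b: tall bottle just like the misplaced one, 150 mm high, standing properly in a back-step bay; loose, a bystander. Origin: centre of its underside
- jar_a: squat jar just like the misplaced one, 65 mm high, standing properly in a front-step bay; loose, a bystander. Origin: centre of its underside
- jar_b: squat jar just like the misplaced one, 65 mm high, standing properly in a front-step bay; loose, a bystander. Origin: centre of its underside
- packing: block of rigid white packing foam, 70 (x) x 40 (y) x 40 mm high, with a notch 30 wide (x) and 16 deep across the middle of its top, so 24 mm high there; 20 g. It lies on the cork mat. Origin: centre of its underside
- mat: fixed cork mat 130 x 130 x 4 mm at the left or right of the display, a handy clear patch once the packing block is gone. Origin: centre of its underside
- carton: fixed open cardboard waste carton, 150 x 150 mm outside, 80 mm high, walls and floor 5 mm thick, its flaps folded down against two outer sides, on the other side of the display from the mat. Origin: centre of its underside
- cassettes: bystander: stack of three cassette cases, 70 x 117 x 48 mm, on the table left of the display. Origin: centre of its underside
- tape_roll: bystander: roll of packing tape lying flat, 90 diameter, 48 mm high, on the table right of the display. Origin: centre of its underside
- brush: bystander: wooden record brush, 40 x 110 x 30 mm, on the table beyond the display. Origin: centre of its underside
There are look-alikes about, which are no part of the job. What is meant by the packing is not blue, green or purple, and is the smaller of those in its own colour.

How it is judged (in metres and radians):
At the end, for the whole second after the job is handed in: the tall bottle stands on the back step and the squat jar on the front step, each within 25 mm of the centre of the bay the other left and within 0.1 rad of upright; the packing block lies in the carton; all released and at rest; everything else where it was ((horizontal distance between bottle_front and back_bay0 below 0.025 m or horizontal distance between bottle_front and back_bay1 below 0.025 m or horizontal distance between bottle_front and back_bay2 below 0.025 m) and height (world z) of bottle_front between 0.064 and 0.076 m and angle between each of bottle_front, jar_back's own z axis and vertical below 0.1 rad and linear speed of each of bottle_front, jar_back, packing below 0.02 m/s and (horizontal distance between jar_back and front_bay0 below 0.025 m or horizontal distance between jar_back and front_bay1 below 0.025 m or horizontal distance between jar_back and front_bay2 below 0.025 m) and height (world z) of jar_back between 0.014 and 0.026 m and x of packing in the frame of carton between -0.07 and 0.07 m and y of packing in the frame of carton between -0.07 and 0.07 m and height (world z) of packing below 0.06 m); the robot touches nothing.
It fails at once if any other bottle, jar or thing on the table is moved more than 20 mm or knocked over (distance of any of jar_a, jar_b, bottle_a, bottle_b, cassettes, tape_roll, brush from where it was at the start of the episode above 0.02 m or angle between any of jar_a, jar_b, bottle_a, bottle_b's own z axis and vertical above 0.5 rad).
It fails at once if the misplaced bottle or jar is tipped by more than about 35 degrees (angle between any of bottle_front, jar_back's own z axis and vertical above 0.6 rad).
It fails at once if the bottle or the jar is banged down on the display or the mat (more than 60 N) (contact force between any of bottle_front, jar_back and display above 60 N or contact force between any of bottle_front, jar_back and mat above 60 N).
It fails at once if the bottle or the jar is let go in the air and falls (out of the fingers at over 0.5 m/s, a drop of some 13 mm) ((linear speed of bottle_front above 0.5 m/s and contact force between bottle_front and the fingers below 0.05 N) or (linear speed of jar_back above 0.5 m/s and contact force between jar_back and the fingers below 0.05 N)).
It also fails if it takes over 72 s, if anything falls off the work surface, if the arm or the gripper's body presses on something with over 40 N, if the wrist force passes 120 N, or if a joint passes its speed limit or range.

### The arm

A 6-joint arm with a two-finger parallel gripper is mounted at the origin on the work surface. World frame = base frame: x ahead of the robot, y to its left, z up, the work surface at z = 0. Lengths are in m, angles in degrees, forces in N, time in s.
With the tool pointing down it reaches from about 0.375 to 0.9 m from the base axis. Payload 3.1 kg.
Tool frame: the origin (TCP) lies on the centre line of the jaws, within the pads' length; the fingertips stand 8 mm ahead of it and the grasp point (between the pads) lies 11 mm behind it; y points along the fingers, x is the direction in which the jaws open and shut, and the axes are right-handed (so a half turn about y gives the same grasp; the last joint's range is limited). The gripper opens to 87 mm and grips with 3 to 60 N. Pads are 19 mm wide; open, the fingers measure 117 mm over their backs; the gripper's body (75 mm by 190 mm) begins 51 mm behind the grasp point.
Start: joints at [-73.94, 30.224, 82.088, -0, 67.689, -10.227], TCP at [0.277, -0.56, 0.231] pointing down, gripper open.
Joint ranges: [-176.69, 176.69], [-43.24, 126.21], [12.49, 139.97], [-82, 262], [0, 151.66], [-163.58, 163.58]. Speed limits (degrees/s): [159.86, 159.86, 180, 180, 180, 180].

### API

Orientations are given as a 3x3 rotation matrix whose columns are the frame's x, y, z axes.
In Python, from rig import read_state, imaging, job, spotter gives the robot as it stands.
- The arm moves only by the tool apply_moves, never from a script. Its argument "steps" is a list of rows, each an object of numbers: "x", "y", "z": the shift along the world's x, y, z in mm; "spin": the turn about the world's z in rad. In form: [{"x": .., "y": .., "z": .., "spin": ..}, ...]. A call has 1 to 12 rows; each row shifts and turns the pose as measured when the row begins; what a row does not reach is not made up. A row lasts 1/10 s, in which the tool goes at most 50 mm and 8.59 degrees, less where a joint would pass 70% of its speed; a pose out of reach is approached as far as the arm can. A call is refused whole if a number of a shift passes 50 or a number of a turn 0.15, either way. A call with a gripper value outside its range is refused whole. "grip" is the finger opening in mm, from 0 to 87, set as the call begins (left out, the last holds). The fingers move at their own pace and stop on an object; the grip force is fixed at half the most. Time passes only in rows, so rows that do not move let the fingers close. It gives the time, the measured TCP pose, the force and the opening at its end, in the units of the state.
- read_state(): the state, without advancing time (a new reading comes with each control period).
- imaging.capture(name): name is "side" or "top"; returns the picture (420x560x3 uint8, red, green, blue); there is no depth.
- imaging.camera_params(name): a dict with "fov_y" (degrees; the focal length in pixels is half the picture's height over the tangent of half this angle, whatever the lens; pixels are square), "cx", "cy" (the principal point, pixels), "R" (3x3) and "t" (3): a world point X has camera coordinates R X + t. Camera axes: x right, y down, z forward; pixel columns grow to the right and rows downward; lengths in m; the calibration is good to about 2 mm. A picture is of the moment at which its call begins. camera_params takes no time and is no camera call.
- job.hand_in(): hands the job in, once; it reports no verdict.
Trained networks look in the newest picture that a camera, given by its name, has taken for a name from the list of things; names that differ only in an ending like _2 or _b are one class to them, and where a whole thing is asked for, a point or a joint stands for the part that bears it (a point fixed in the world has none). Each returns a list of dicts, best first, with "score" (0 to 1); they miss things now and then, are a little off and sometimes report something else, mostly with a low value. They report only what shows in the picture. A call takes as long as a camera call. They do not tell look-alikes from the thing itself.
- spotter.cut_out(name, camera): "mask" (420x560 bool, what is visible of it) and "rect" ([left, top, width, height] in pixels, round what is visible of it).
The state is a dict: "time_s": time; "joint_positions": joint angles; "qvel": joint speeds; "tau": joint torques, N m; "position": TCP position; "tcp_rot": TCP orientation; "force": force on the tool from outside, world axes, zero at the start; "moment": the same for the moment, N m; "opening": opening from 0.0 (shut) to 1.0 (fully open).
Only numpy, scipy, OpenCV 4.12 (cv2) and the standard library are available. Lean on these libraries where they do the work, as an engineer would, in place of code of your own. Each camera call takes 0.05 s, during which the arm holds its last target.

## Working session

There is one attempt and no reset: what is moved stays moved. The work goes in short steps, Python scripts to look and compute and a tool call to move; the robot and the scene stay as the last step left them, time stands still between calls to the robot, and variables do not carry over. Pictures are saved under pics/ and viewed, and the job is handed in when it is done.

Besides the shell and the picture viewer there is one more tool, called after "Emit:" as a command line: name --argument value ..., lists and objects as JSON in quotes. apply_moves: Moves the arm, as the interface text tells. Its arguments: {"type":"object","properties":{"steps":{"type":"array"},"grip":{"type":"number"}},"required":["steps"]}

```bash
ls; mkdir -p pics; python3 - <<'E'
from rig import read_state, imaging, job, spotter
import cv2,numpy as np
s=read_state(); print(s)
for n in("side","top"):
    im=imaging.capture(n); cv2.imwrite(f"pics/{n}0.png",im[:,:,::-1]); print(n,imaging.camera_params(n))
E
```

```text
pics
{'time_s': 0.0, 'joint_positions': array([-7.39388921e+01,  3.02784506e+01,  8.21559585e+01, -1.24724955e-03,
        6.76874244e+01, -1.02284495e+01]), 'qvel': array([ 0.04538443,  0.08764313,  0.12233399,  0.0292345 ,  0.00136936,
       -0.04659632]), 'tau': array([-4.25033213e-04, -4.40045929e+01, -1.76591992e+01,  6.34354027e-02,
        5.81469701e-02, -1.42283420e-04]), 'position': array([ 0.27662923, -0.55966256,  0.2295795 ]), 'tcp_rot': array([[ 4.42914584e-01, -6.07645825e-04,  8.96563607e-01],
       [-8.96561363e-01,  2.03782277e-03,  4.42914856e-01],
       [-2.09617309e-03, -9.99997739e-01,  3.57789653e-04]]), 'force': array([-0.79481903,  0.01752907, -0.61963364]), 'moment': array([-0.02263644,  0.03472935,  0.01743782]), 'opening': 0.9993097994819352}
side {'fov_y': 54.06897456885408, 'cx': 285.50724593087, 'cy': 208.19173154365276, 'R': array([[-0.87925266, -0.47634268,  0.00352357],
       [-0.3079199 ,  0.56269615, -0.76717559],
       [ 0.36345577, -0.67562615, -0.64142747]]), 't': array([0.46477494, 0.26540363, 0.84655213])}
top {'fov_y': 44.3129065059539, 'cx': 278.07337223987656, 'cy': 210.03029092922688, 'R': array([[ 0.07145962, -0.99742166,  0.00660004],
       [-0.97435069, -0.07121925, -0.21346793],
       [ 0.21338759,  0.00882358, -0.97692778]]), 't': array([-0.09154155,  0.5567815 ,  1.46342913])}
```

View pics/top0.png

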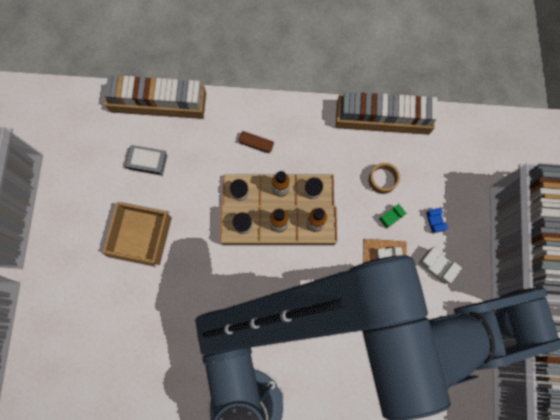

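View pics/side0.png

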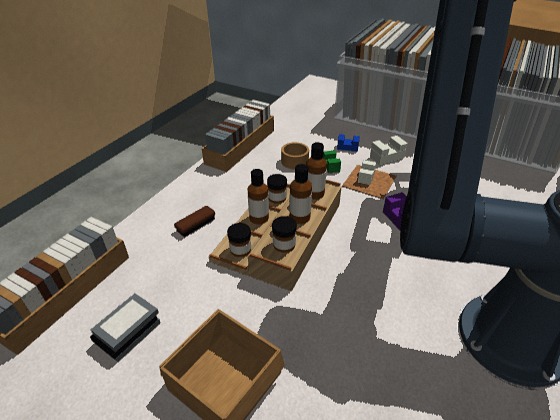

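Top view: the front row (upper) is jar (239,188), tall bottle (281,183), jar (314,187). The back row is jar (243,222), bottles (279,220) and (318,218). The carton is at (138,233). The mat at (385,250) is partly hidden by the arm. White blocks show at (390,254) and (441,264). I'll measure next.

```bash
cat > h.py <<'E'
from rig import read_state, imaging, job, spotter
import cv2,numpy as np
def K(n):
    c=imaging.camera_params(n); f=210/np.tan(np.radians(c['fov_y']/2)); return f,c['cx'],c['cy'],np.array(c['R']),np.array(c['t'])
def ray(n,u,v):
    f,cx,cy,R,t=K(n); d=R.T@np.array([(u-cx)/f,(v-cy)/f,1]); return -R.T@t,d
def onz(n,u,v,z):
    C,d=ray(n,u,v); return C+d*(z-C[2])/d[2]
def proj(n,X):
    f,cx,cy,R,t=K(n); p=R@np.array(X)+t; return np.array([f*p[0]/p[2]+cx,f*p[1]/p[2]+cy])
def tri(uv1,uv2):
    A=[];b=[]
    for n,(u,v) in(("side",uv1),("top",uv2)):
        C,d=ray(n,u,v); d/=np.linalg.norm(d); P=np.eye(3)-np.outer(d,d); A.append(P);b.append(P@C)
    return np.linalg.lstsq(np.vstack(A),np.hstack(b),rcond=None)[0]
def cen(m):
    y,x=np.nonzero(m); return x.mean(),y.mean()
E
python3 - <<'E'
from h import *
for n in("side","top"):
    imaging.capture(n)
    for k in["display","bottle_front","jar_back","packing","mat","carton"]:
        for r in spotter.cut_out(k,n):
            if r['score']>.3: print(n,k,round(r['score'],2),np.round(r['rect']),np.round(cen(r['mask']),1),r['mask'].sum())
im=imaging.capture("top"); cv2.imwrite("pics/topdisp.png",cv2.resize(im[150:280,90:480,::-1],None,fx=2,fy=2,interpolation=2))
im=imaging.capture("top"); cv2.imwrite("pics/topd2.png",cv2.resize(im[160:260,210:345,::-1],None,fx=5.9,fy=5.9,interpolation=2))
im=imaging.capture("side"); cv2.imwrite("pics/sidemat.png",cv2.resize(im[120:240,290:430,::-1],None,fx=5,fy=5,interpolation=2))
E
```

```text
side display 0.94 [209. 178. 133. 110.] [280.7 242.4] 5197
side bottle_front 0.77 [246. 168.  23.  59.] [257.8 198.2] 953
side jar_back 0.88 [271. 221.  21.  33.] [283.9 234.1] 730
side jar_back 0.61 [207. 182. 135. 108.] [280.6 242.2] 5392
side packing 0.66 [370. 133.  35.  26.] [388.1 150.4] 710
side packing 0.64 [383. 194.  24.  33.] [394.5 208.3] 549
side packing 0.54 [340. 137.  20.  15.] [347.  143.9] 269
side packing 0.51 [356. 159.  18.  27.] [366.3 172.2] 301
side packing 0.51 [325. 151.  17.  24.] [332.1 161.4] 253
side mat 0.6 [340. 164.  59.  35.] [369.9 182.9] 864
side mat 0.58 [212. 178. 129. 113.] [280.7 242.1] 5362
side carton 0.74 [159. 310. 126. 110.] [221.9 369.2] 8850
top display 0.63 [370. 163.  31.  33.] [385.  178.8] 505
top display 0.57 [220. 174. 120.  73.] [278.4 212.7] 6246
top bottle_front 0.91 [274. 171.  14.  27.] [280.6 183.8] 374
top jar_back 0.73 [230. 212.  23.  24.] [242.6 223. ] 363
top packing 0.77 [424. 208.  22.  25.] [436.4 220.5] 383
top packing 0.7 [422. 250.  40.  31.] [439.5 265.7] 805
top packing 0.57 [374. 248.  32.   8.] [389.  252.4] 206
top packing 0.55 [382. 207.  25.  19.] [392.3 216.8] 365
top packing 0.39 [304. 206.  26.  29.] [316.9 219.8] 407
top mat 0.94 [364. 238.  43.  24.] [380.6 247.2] 551
top mat 0.72 [222. 173. 115.  74.] [278.  212.2] 5984
top mat 0.46 [275. 171.  14.  27.] [280.8 183.9] 377
top carton 0.65 [104. 205.  66.  62.] [137.8 234.8] 3212
```

View pics/sidemat.png

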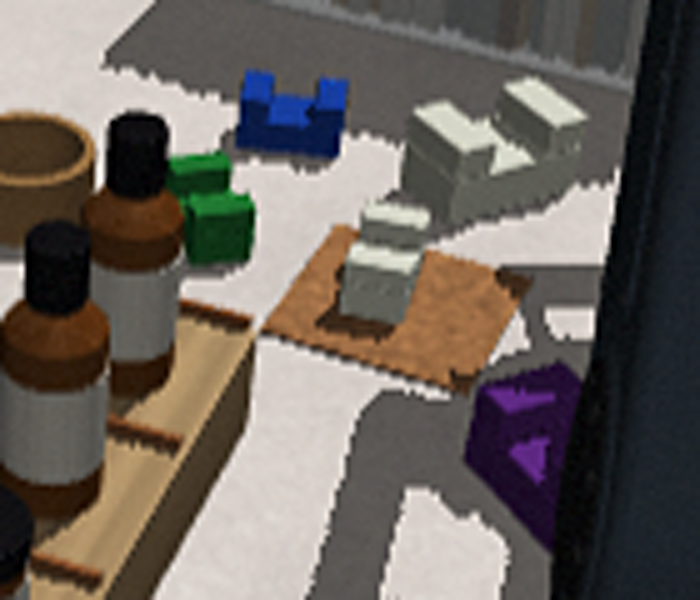

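View pics/topd2.png

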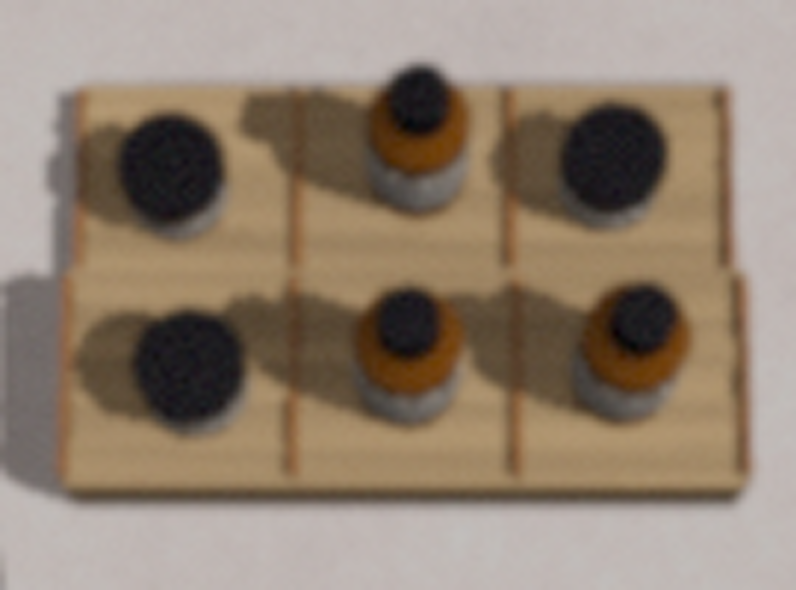

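Three white or coloured blocks to weigh up: white on the mat (side 366,172), a larger white off the mat (side 388,150; top 441,264), plus blue, green and purple ones. The small white one on the cork mat fits, as the crop confirms. Next I'll fit the poses.

```bash
cat >> h.py <<'E'
def unc(U,V,s,u0,v0): return (U+.5)/s-.5+u0,(V+.5)/s-.5+v0
E
python3 - <<'E'
from h import *
from scipy.optimize import least_squares
px=[];loc=[]
for (U,V),y in zip([(62,478),(290,472),(515,475),(742,475)],[165,55,-55,-165]):
    px.append(unc(U,V,5.9,210,160));loc.append([-.110,y/1e3,.078])
for (U,V),y in zip([(80,92),(297,92),(509,92),(727,92)],[165,55,-55,-165]):
    px.append(unc(U,V,5.9,210,160));loc.append([.110,y/1e3,.028])
px=np.array(px);loc=np.array(loc)
def tw(p,L): c,s=np.cos(p[2]),np.sin(p[2]); return np.array([p[0]+c*L[0]-s*L[1],p[1]+s*L[0]+c*L[1],L[2]])
f=lambda p:np.ravel([proj("top",tw(p,L))-q for L,q in zip(loc,px)])
r=least_squares(f,[.6,0,0]);print(r.x,np.round(r.fun,1)); p=r.x
for i,y in enumerate([.11,0,-.11]):
    print("back",i,np.round(tw(p,[-.055,y,.07]),4),"front",np.round(tw(p,[.055,y,.02]),4))
caps={"FL jar":(172,166,.085),"FM bot":(418,100,.17),"FR jar":(613,157,.085),"BL jar":(189,367,.135),"BM bot":(408,323,.22),"BR bot":(644,319,.22)}
for k,(U,V,z) in caps.items(): print(k,np.round(onz("top",*unc(U,V,5.9,210,160),z),4))
for k in["bottle_front","jar_back"]: pass
# carton
im=imaging.capture("top");r=spotter.cut_out("carton","top")[0];cv2.imwrite("pics/cart.png",cv2.resize(im[195:275,90:180,::-1],None,fx=6,fy=6,interpolation=2))
cnt=cv2.findContours(r['mask'].astype(np.uint8),0,2)[0][0];R=cv2.minAreaRect(cnt);print(R,onz("top",*R[0],.08),[np.round(onz("top",*q,.08),3) for q in cv2.boxPoints(R)])
# reproject in side
im=imaging.capture("side")[:,:,::-1].copy()
im=cv2.resize(im,None,fx=3,fy=3,interpolation=2)
for y in[.165,.055,-.055,-.165]:
    for x,z in((-.11,.078),(0,.078),(0.,.028),(.11,.028)):
        u,v=proj("side",tw(p,[x,y,z]));cv2.circle(im,(int(u*3+1),int(v*3+1)),3,(0,255,255),1)
cv2.imwrite("pics/sidefit.png",im[450:900,550:1250])
E
```

```text
[ 0.57426004 -0.04965976  0.07144496] [ 0.5  1.2  0.1  2.2  0.1  1.8 -0.2  1.8  0.8 -2.  -0.  -1.9 -0.1 -1.8
 -1.2 -1.8]
back 0 [0.5115 0.0561 0.07  ] front [0.6213 0.064  0.02  ]
back 1 [ 0.5194 -0.0536  0.07  ] front [ 0.6291 -0.0457  0.02  ]
back 2 [ 0.5273 -0.1633  0.07  ] front [ 0.637  -0.1555  0.02  ]
FL jar [0.615  0.0685 0.085 ]
FM bot [ 0.6334 -0.0518  0.17  ]
FR jar [ 0.6356 -0.1499  0.085 ]
BL jar [0.5047 0.0473 0.135 ]
BM bot [ 0.5156 -0.0551  0.22  ]
BR bot [ 0.5251 -0.1601  0.22  ]
((137.39585876464844, 233.87704467773438), (59.191650390625, 59.52338409423828), 13.706961631774902) [0.45795026 0.34798446 0.08      ] [array([0.388, 0.442, 0.08 ]), array([0.559, 0.425, 0.08 ]), array([0.53 , 0.253, 0.08 ]), array([0.36 , 0.273, 0.08 ])]
```

View pics/sidefit.png

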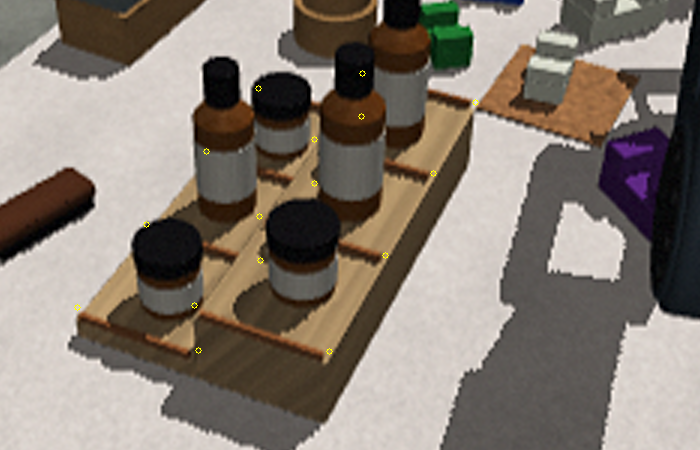

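View pics/cart.png

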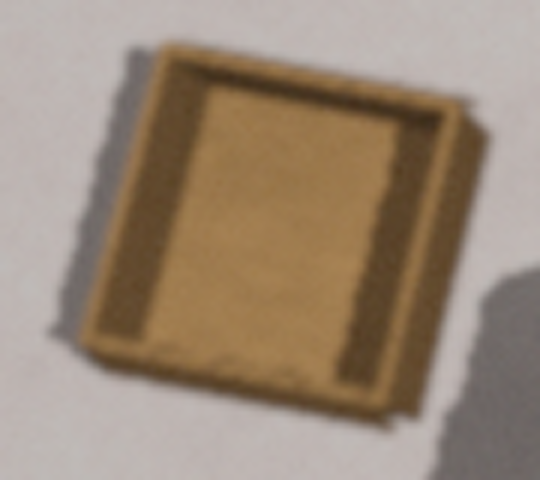

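```bash
python3 - <<'E'
from h import *
top={"FL jar":(172,166,.085),"FM bot":(418,100,.17),"FR jar":(613,157,.085),"BL jar":(189,367,.135),"BM bot":(408,323,.22)}
sd={"FL jar":(168,235),"FM bot":(221,67),"FR jar":(281,84),"BL jar":(303,217),"BM bot":(355,55)}
for k in sd:
    U,V,z=top[k]; a=unc(*sd[k],3,550/3,150); b=unc(U,V,5.9,210,160)
    print(k,"tri",np.round(tri(a,b),4),"want z",z,"side@z",np.round(onz("side",*a,z),4),"top@z",np.round(onz("top",*b,z),4))
E
```

```text
FL jar tri [0.615  0.0686 0.0884] want z 0.085 side@z [0.6183 0.0657 0.085 ] top@z [0.615  0.0685 0.085 ]
FM bot tri [ 0.6355 -0.0513  0.1679] want z 0.17 side@z [ 0.6355 -0.0487  0.17  ] top@z [ 0.6334 -0.0518  0.17  ]
FR jar tri [ 0.6358 -0.1493  0.0892] want z 0.085 side@z [ 0.6401 -0.1543  0.085 ] top@z [ 0.6356 -0.1499  0.085 ]
BL jar tri [0.5056 0.0476 0.1376] want z 0.135 side@z [0.5085 0.0452 0.135 ] top@z [0.5047 0.0473 0.135 ]
BM bot tri [ 0.5173 -0.0548  0.2165] want z 0.22 side@z [ 0.5161 -0.0502  0.22  ] top@z [ 0.5156 -0.0551  0.22  ]
```

```bash
python3 - <<'E'
from h import *
im=imaging.capture("side")[155:200,338:400,::-1]; cv2.imwrite("pics/pk.png",cv2.resize(im,None,fx=12,fy=12,interpolation=2))
E
```

```text
(no output)
```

View pics/pk.png

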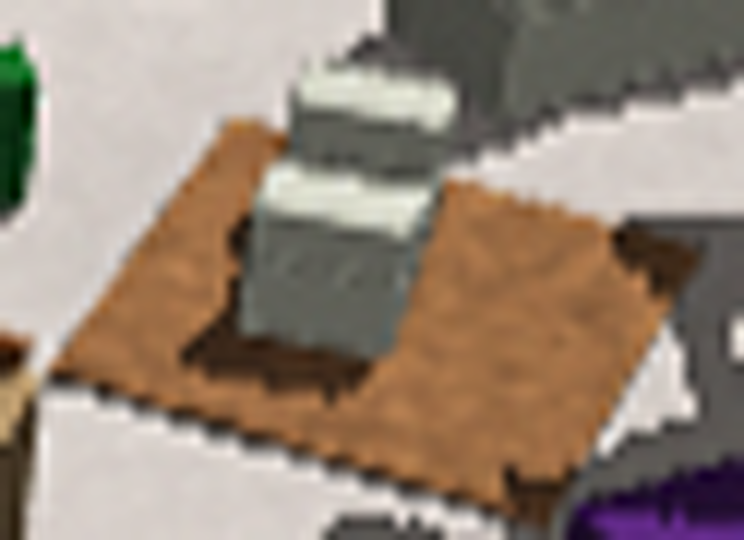

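```bash
python3 - <<'E'
from h import *
from scipy.optimize import least_squares
def tw(p,L): c,s=np.cos(p[2]),np.sin(p[2]); return np.array([p[0]+c*L[0]-s*L[1],p[1]+s*L[0]+c*L[1],L[2]])
P=lambda U,V:np.array(unc(U,V,12,338,155))
for q in[(50,370),(235,120),(700,250),(515,515)]: print("mat",np.round(onz("side",*P(*q),.004),4))
for q in[(325,285),(325,195),(255,205),(410,235),(310,65),(455,85)]: print(np.round(onz("side",*P(*q),.044),4))
# front end = local +x end ; left in image = local ?
best=None
for sg in(1,-1):
  L=[(.035,sg*.02,.044),(.035,-sg*.02,.044),(.015,-sg*.02,.044),(.015,sg*.02,.044),(.035,sg*.02,.004),(.035,-sg*.02,.004),(-.035,sg*.02,.044),(-.035,-sg*.02,.044),(-.015,-sg*.02,.044),(-.015,sg*.02,.044)]
  I=[(255,205),(410,235),(440,190),(280,165),(240,335),(388,357),(308,65),(455,85),(440,130),(293,105)]
  for y0 in(0,1.5,3,-1.5):
    r=least_squares(lambda p:np.ravel([proj("side",tw(p,l))-P(*i) for l,i in zip(L,I)]),[.47,-.27,y0])
    if best is None or r.cost<best.cost: best=r
print(best.x,np.degrees(best.x[2]),best.cost,np.round(best.fun,1))
E
```

```text
mat [ 0.5052 -0.3118  0.004 ]
mat [ 0.5047 -0.4397  0.004 ]
mat [ 0.3774 -0.441   0.004 ]
mat [ 0.384  -0.3114  0.004 ]
[ 0.4425 -0.3243  0.044 ]
[ 0.4557 -0.3606  0.044 ]
[ 0.4694 -0.3481  0.044 ]
[ 0.4314 -0.3543  0.044 ]
[ 0.4794 -0.4144  0.044 ]
[ 0.4436 -0.4235  0.044 ]Traceback (most recent call last):
  File "<stdin>", line 13, in <module>
    return func(*args, **kwargs)
    result = trf(vector_fun.fun, vector_fun.jac, x0, f0, J0, lb, ub, ftol, xtol,
                 gtol, max_nfev, x_scale, loss_function, tr_solver,
                 tr_options.copy(), verbose, callback=callback_wrapped)
    return trf_no_bounds(
        fun, jac, x0, f0, J0, ftol, xtol, gtol, max_nfev, x_scale,
        loss_function, tr_solver, tr_options, verbose, callback=callback)
    J = jac(x)
    self._update_jac()
    ~~~~~~~~~~~~~~~~^^
    self.J = self.jac_wrapped(xp_copy(self.x), f0=self.f)
             ~~~~~~~~~~~~~~~~^^^^^^^^^^^^^^^^^^^^^^^^^^^^
    J, dct = approx_derivative(
             ~~~~~~~~~~~~~~~~~^
        self.fun,
        ^^^^^^^^^
    ...<2 lines>...
        **self.finite_diff_option
[... 413 characters left out ...]
   ^^^^^^^
    f = np.atleast_1d(self.fun(x, *self.args, **self.kwargs))
                      ~~~~~~~~^^^^^^^^^^^^^^^^^^^^^^^^^^^^^^
    return np.atleast_1d(self.fun(x))
                         ~~~~~~~~^^^
    return self.f(x, *self.args, **self.kwargs)
           ~~~~~~^^^^^^^^^^^^^^^^^^^^^^^^^^^^^^
  File "<stdin>", line 13, in <lambda>
  File "h.py", line 10, in proj
    f,cx,cy,R,t=K(n); p=R@np.array(X)+t; return np.array([f*p[0]/p[2]+cx,f*p[1]/p[2]+cy])
                ~^^^
  File "h.py", line 4, in K
    c=imaging.camera_params(n); f=210/np.tan(np.radians(c['fov_y']/2)); return f,c['cx'],c['cy'],np.array(c['R']),np.array(c['t'])
ValueError: time passes only in moves, steps and waits
```

Emit:
apply_moves --steps '[{"x": 20, "y": 20, "z": -3, "spin": 0.141}, {"x": 20, "y": 20, "z": -3, "spin": 0.141}, {"x": 20, "y": 20, "z": -3, "spin": 0.141}, {"x": 20, "y": 20, "z": -3, "spin": 0.141}, {"x": 20, "y": 20, "z": -3, "spin": 0.141}, {"x": 20, "y": 20, "z": -3, "spin": 0.141}, {"x": 20, "y": 20, "z": -3, "spin": 0.141}, {"x": 20, "y": 20, "z": -3, "spin": 0.141}, {"x": 18, "y": 16, "z": -3, "spin": 0.141}]' --grip 70

```text
time_s: 2.05
position: [0.4582, -0.382, 0.2037]
tcp_rot: [[0.98, 0.006, -0.2], [0.2, -0.002, 0.98], [0.005, -1.0, -0.003]]
force: [0.3, 0.3, 0.3]
opening: 0.802
```

```bash
sed -i 's/^def K(n):/import functools\n@functools.lru_cache(None)\ndef K(n):/' h.py; python3 - <<'E'
from h import *
s=read_state(); print(s['time_s'],s['position'],np.round(s['tcp_rot'],3),np.degrees(np.arctan2(s['tcp_rot'][1,0],s['tcp_rot'][0,0])),s['joint_positions'])
im=imaging.capture("side")[:,:,::-1]; cv2.imwrite("pics/s1.png",im)
im=imaging.capture("top")[:,:,::-1]; cv2.imwrite("pics/t1.png",im)
E
```

```text
2.05 [ 0.45818135 -0.38197954  0.20369207] [[ 0.98   0.006 -0.2  ]
 [ 0.2   -0.002  0.98 ]
 [ 0.005 -1.    -0.003]] 11.513827256876718 [-50.63154213  29.70104103  88.1354656    0.20106589  61.87573309
 -62.23926724]
```

View pics/s1.png

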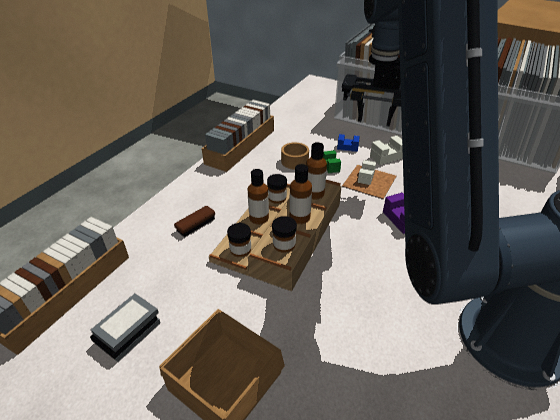

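View pics/t1.png

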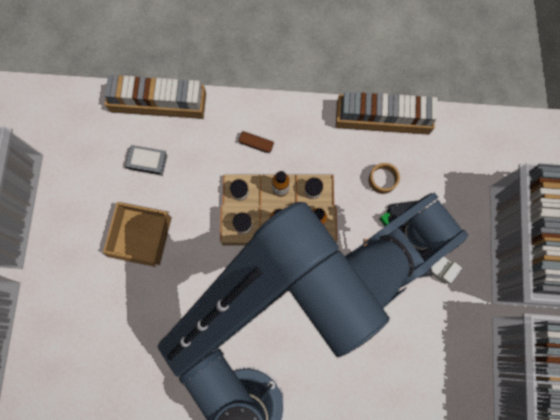

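```bash
python3 - <<'E'
from h import *
im=cv2.imread("pics/s1.png")[20:200,320:440]; cv2.imwrite("pics/g1.png",cv2.resize(im,None,fx=3.3,fy=3.3,interpolation=2))
print(np.round(onz("side",392,225,0),3), proj("side",[.458,-.382,.196]), proj("side",[.458,-.382,.0]))
E
```

```text
[ 0.319 -0.216  0.   ] [373.43880522 121.62217456] [364.51825188 178.86740552]
```

View pics/g1.png

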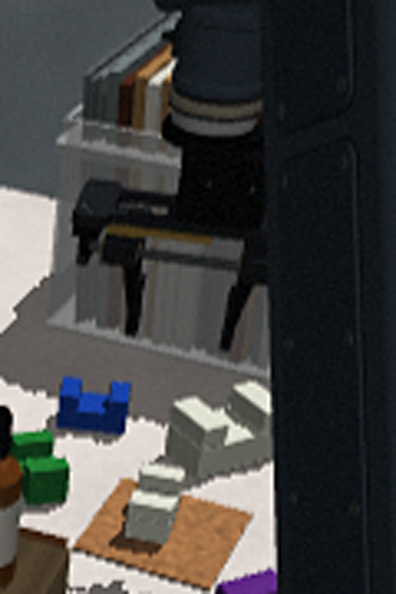

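Small white block is confirmed as the target (on the mat, side 367,172). The gripper's long body lies along the jaw axis. Descending.

Emit:
apply_moves --steps '[{"x": -1, "y": -1, "z": -40, "spin": -0.03}, {"x": -1, "y": -1, "z": -40}, {"z": -40}, {"z": -30}, {"z": -15}, {}]'

```text
invalid input at $.steps[1]: expected keys x, y, z, spin
```

```bash
python3 - <<'E'
from h import *
im=imaging.capture("side")[100:220,310:430,::-1]; cv2.imwrite("pics/g2.png",cv2.resize(im,None,fx=4.8,fy=4.8,interpolation=2))
E
```

```text
(no output)
```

View pics/g2.png

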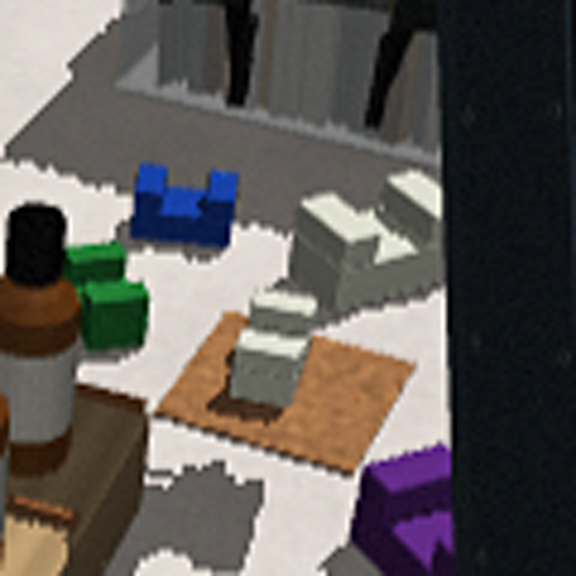

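All keys are required, so I'm resending the move with them filled in.

Emit:
apply_moves --steps '[{"x": -1, "y": -1, "z": -40, "spin": -0.03}, {"x": -1, "y": -1, "z": -40, "spin": 0}, {"x": 0, "y": 0, "z": -40, "spin": 0}, {"x": 0, "y": 0, "z": -20, "spin": 0}, {"x": 0, "y": 0, "z": 0, "spin": 0}]'

```text
time_s: 2.7
position: [0.4548, -0.3918, 0.063]
tcp_rot: [[0.989, 0.011, -0.15], [0.15, -0.014, 0.989], [0.008, -1.0, -0.015]]
force: [0.2, 1.2, -0.8]
opening: 0.807
```

```bash
python3 - <<'E'
from h import *
im=imaging.capture("side")[100:220,310:430,::-1]; cv2.imwrite("pics/g3.png",cv2.resize(im,None,fx=4.8,fy=4.8,interpolation=2))
E
```

```text
(no output)
```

View pics/g3.png

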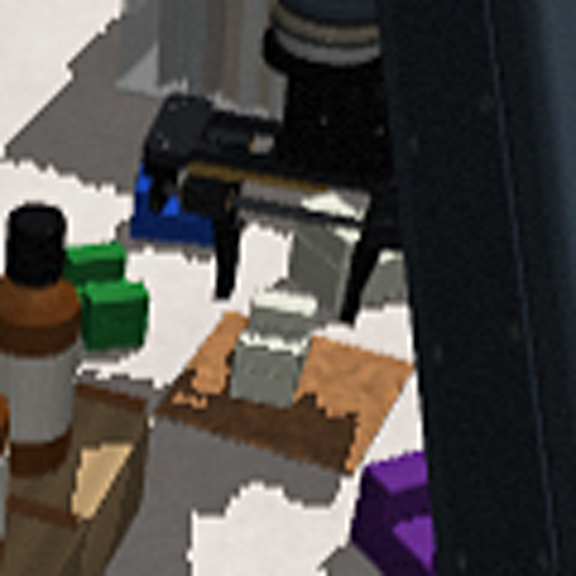

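Emit:
apply_moves --steps '[{"x": 1, "y": 6, "z": -10, "spin": 0.0}, {"x": 0, "y": 2, "z": -15, "spin": 0}, {"x": 0, "y": 0, "z": -12, "spin": 0}, {"x": 0, "y": 0, "z": -6, "spin": 0}, {"x": 0, "y": 0, "z": 0, "spin": 0}]'

```text
time_s: 3.25
position: [0.4582, -0.3886, 0.0248]
tcp_rot: [[0.989, 0.019, -0.146], [0.146, -0.025, 0.989], [0.015, -1.0, -0.027]]
force: [0.2, 0.2, -0.2]
opening: 0.799
```

```bash
python3 - <<'E'
from h import *
im=imaging.capture("side")[100:220,310:430,::-1]; cv2.imwrite("pics/g4.png",cv2.resize(im,None,fx=4.8,fy=4.8,interpolation=2))
E
```

```text
(no output)
```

View pics/g4.png

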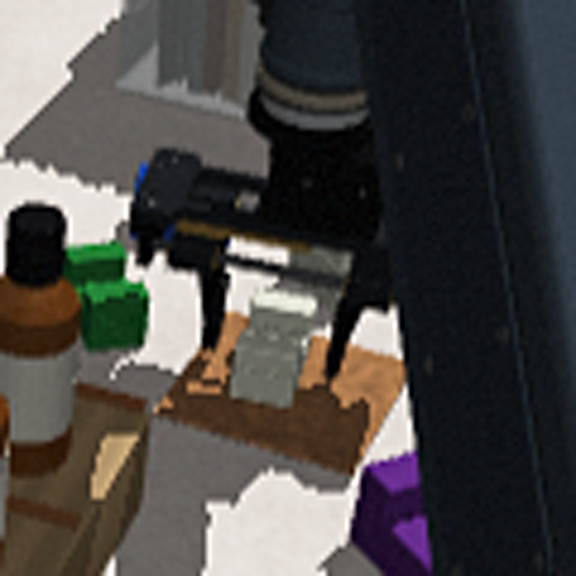

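Emit:
apply_moves --steps '[{"x": -1, "y": 3, "z": -7, "spin": 0.0}]'

```text
time_s: 3.4
position: [0.4585, -0.3871, 0.0193]
tcp_rot: [[0.989, 0.022, -0.146], [0.146, -0.029, 0.989], [0.018, -0.999, -0.031]]
force: [0.1, 0.0, 0.4]
opening: 0.805
```

Emit:
apply_moves --steps '[{"x": 0, "y": 0, "z": 0, "spin": 0.0}, {"x": 0, "y": 0, "z": 0, "spin": 0}, {"x": 0, "y": 0, "z": 0, "spin": 0.0}, {"x": 0, "y": 0, "z": 0, "spin": 0}]' --grip 25

```text
time_s: 3.8
position: [0.4583, -0.3864, 0.0193]
tcp_rot: [[0.989, 0.022, -0.146], [0.147, -0.028, 0.989], [0.017, -0.999, -0.031]]
force: [0.9, 0.5, 0.2]
opening: 0.522
```

Emit:
apply_moves --steps '[{"x": 0, "y": 0, "z": 0, "spin": 0.0}, {"x": 0, "y": 0, "z": 0, "spin": 0}, {"x": 0, "y": 0, "z": 0, "spin": 0.0}]'

```text
time_s: 4.1
position: [0.4584, -0.3867, 0.0197]
tcp_rot: [[0.989, 0.022, -0.146], [0.146, -0.028, 0.989], [0.018, -0.999, -0.031]]
force: [-0.7, -0.0, -0.2]
opening: 0.458
```

Emit:
apply_moves --steps '[{"x": 0, "y": 0, "z": 30, "spin": 0.0}, {"x": 0, "y": 0, "z": 40, "spin": 0}, {"x": 0, "y": 0, "z": 40, "spin": 0}, {"x": 0, "y": 0, "z": 40, "spin": 0}]'

```text
time_s: 4.5
position: [0.4543, -0.3822, 0.1668]
tcp_rot: [[0.989, 0.011, -0.146], [0.146, -0.015, 0.989], [0.009, -1.0, -0.016]]
force: [0.3, -0.5, -0.4]
opening: 0.453
```

```bash
python3 - <<'E'
from h import *
im=imaging.capture("side")[50:220,310:430,::-1]; cv2.imwrite("pics/g5.png",cv2.resize(im,None,fx=3.5,fy=3.5,interpolation=2))
E
```

```text
(no output)
```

View pics/g5.png

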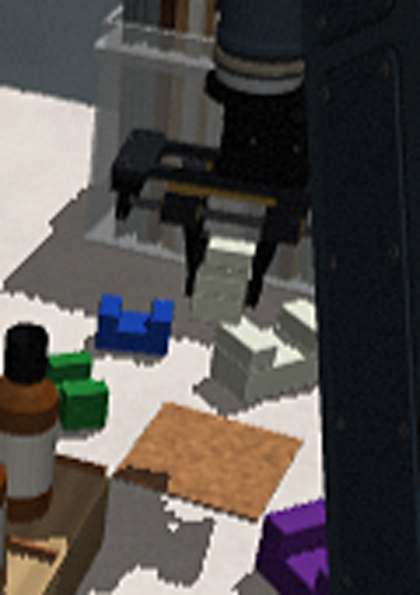

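Emit:
apply_moves --steps '[{"x": 0, "y": 0, "z": 40, "spin": 0}, {"x": 0, "y": 0, "z": 40, "spin": 0}, {"x": 0, "y": 15, "z": 35, "spin": 0}, {"x": 0, "y": 40, "z": 10, "spin": 0}, {"x": 0, "y": 45, "z": 0, "spin": 0}, {"x": 0, "y": 45, "z": 0, "spin": 0}, {"x": 0, "y": 45, "z": 0, "spin": 0}, {"x": 0, "y": 45, "z": 0, "spin": 0}, {"x": 0, "y": 45, "z": 0, "spin": 0}, {"x": 0, "y": 45, "z": 0, "spin": 0}, {"x": 0, "y": 45, "z": 0, "spin": 0}, {"x": 0, "y": 45, "z": 0, "spin": 0}]'

```text
time_s: 5.75
position: [0.4554, 0.0366, 0.3079]
tcp_rot: [[0.991, 0.033, -0.132], [0.133, -0.037, 0.99], [0.027, -0.999, -0.041]]
force: [1.2, 0.5, -0.1]
opening: 0.458
```

Emit:
apply_moves --steps '[{"x": 0, "y": 45, "z": 0, "spin": 0}, {"x": 0, "y": 45, "z": 0, "spin": 0}, {"x": 0, "y": 45, "z": 0, "spin": 0}, {"x": 0, "y": 45, "z": 0, "spin": 0}, {"x": 2, "y": 45, "z": -20, "spin": 0}, {"x": 2, "y": 35, "z": -30, "spin": 0}, {"x": 2, "y": 25, "z": -40, "spin": 0}, {"x": 0, "y": 10, "z": -40, "spin": 0}, {"x": 0, "y": 0, "z": 0, "spin": 0}]'

```text
time_s: 6.65
position: [0.4587, 0.35, 0.1757]
tcp_rot: [[0.989, 0.044, -0.141], [0.142, -0.032, 0.989], [0.039, -0.999, -0.038]]
force: [-1.1, -1.0, -0.6]
opening: 0.458
```

```bash
python3 - <<'E'
from h import *
im=imaging.capture("side")[:,:,::-1]; cv2.imwrite("pics/s6.png",im)
im=imaging.capture("top")[:,:,::-1]; cv2.imwrite("pics/t6.png",im)
for p in [(.462,.352,.08)]: print(proj("side",p))
E
```

```text
[223.75964407 355.61796166]
```

View pics/s6.png

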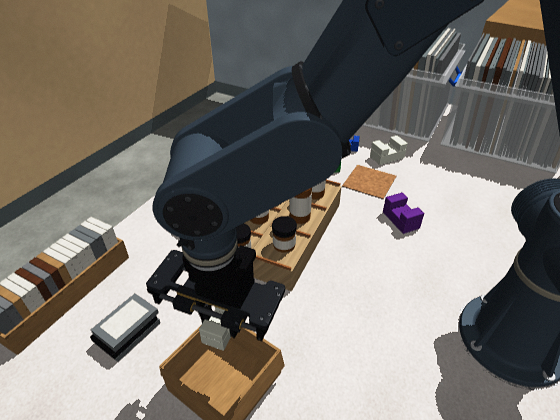

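View pics/t6.png

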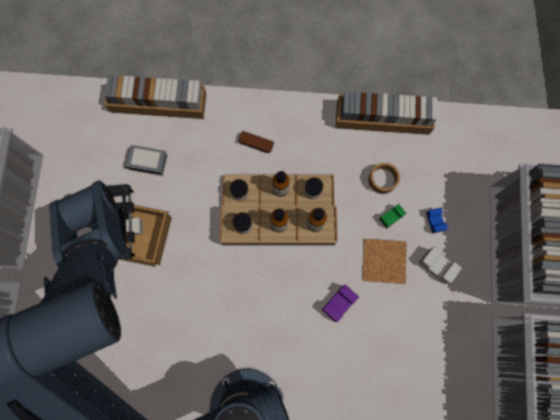

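Emit:
apply_moves --steps '[{"x": 0, "y": 0, "z": -35, "spin": 0}, {"x": 0, "y": 0, "z": -30, "spin": 0}, {"x": 0, "y": 0, "z": -20, "spin": 0}, {"x": 0, "y": 0, "z": 0, "spin": 0}]'

```text
time_s: 7.15
position: [0.4712, 0.3504, 0.1061]
tcp_rot: [[0.988, 0.074, -0.134], [0.136, -0.018, 0.991], [0.071, -0.997, -0.028]]
force: [-0.7, -0.9, -0.3]
opening: 0.457
```

Emit:
apply_moves --steps '[{"x": 0, "y": 0, "z": 0, "spin": 0}, {"x": 0, "y": 0, "z": 0, "spin": 0}, {"x": 0, "y": 0, "z": 0, "spin": 0}]' --grip 58

```text
time_s: 7.45
position: [0.476, 0.3506, 0.1133]
tcp_rot: [[0.988, 0.085, -0.132], [0.133, -0.013, 0.991], [0.082, -0.996, -0.025]]
force: [1.1, -0.3, 0.2]
opening: 0.626
```

Emit:
apply_moves --steps '[{"x": 0, "y": 0, "z": 40, "spin": 0}, {"x": 0, "y": 0, "z": 45, "spin": 0}, {"x": 0, "y": 0, "z": 45, "spin": 0}, {"x": 0, "y": 0, "z": 45, "spin": 0}]'

```text
time_s: 7.85
position: [0.4723, 0.3481, 0.2915]
tcp_rot: [[0.988, 0.076, -0.131], [0.133, -0.018, 0.991], [0.073, -0.997, -0.028]]
force: [1.3, 0.4, -0.4]
opening: 0.669
```

```bash
python3 - <<'E'
from h import *
im=imaging.capture("side")[:,:,::-1]; cv2.imwrite("pics/s7.png",im[200:])
E
```

```text
(no output)
```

View pics/s7.png

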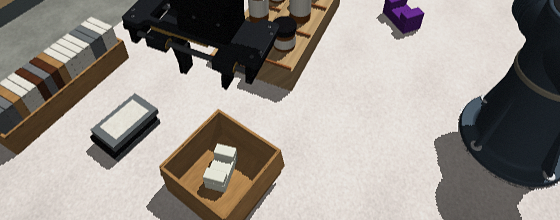

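```bash
python3 - <<'E'
from h import *
s=read_state(); print(np.round(s['joint_positions'],2),np.round(s['qvel'],2),np.round(s['tau'],2),s['position'],np.round(s['tcp_rot'],4))
E
```

```text
[27.   21.88 84.98 -3.11 68.76 20.41] [  0.1    1.39   0.11   0.07 -12.11   0.94] [ -1.17 -21.23  -9.01  -0.07   0.63  -0.03] [0.47658952 0.35049504 0.30084107] [[ 0.9871  0.0914 -0.1313]
 [ 0.1328 -0.0103  0.9911]
 [ 0.0892 -0.9958 -0.0223]]
```

Emit:
apply_moves --steps '[{"x": 0, "y": 0, "z": 0, "spin": 0}, {"x": 0, "y": 0, "z": 0, "spin": 0}, {"x": 0, "y": 0, "z": 0, "spin": 0}]'

```text
time_s: 8.2
position: [0.4773, 0.351, 0.3059]
tcp_rot: [[0.986, 0.1, -0.131], [0.133, -0.006, 0.991], [0.098, -0.995, -0.019]]
force: [0.3, 0.4, 0.2]
opening: 0.669
```

```bash
python3 - <<'E'
from h import *
s=read_state(); print(np.round(s['joint_positions'],2),np.round(s['qvel'],2),np.round(s['tau'],2),s['position'],np.round(s['tcp_rot'],4))
E
```

```text
[27.01 21.46 84.86 -3.12 68.76 20.41] [-0.02 -0.22  0.48  0.06 -0.13 -0.07] [ 4.000e-02 -3.948e+01 -1.994e+01 -1.000e-01 -3.200e-01  1.000e-02] [0.47729757 0.35098667 0.30594915] [[ 0.9863  0.0999 -0.1314]
 [ 0.1326 -0.0059  0.9911]
 [ 0.0982 -0.995  -0.0191]]
```

Block is in the carton (side image about 220,368). The tool's tilt drifts to about 0.1 rad during moves, so I'll travel with gentle deceleration and watch how the tilt responds.

Emit:
apply_moves --steps '[{"x": 2, "y": -20, "z": 0, "spin": 0}, {"x": 3, "y": -40, "z": 0, "spin": 0}, {"x": 4, "y": -40, "z": 0, "spin": 0}, {"x": 4, "y": -40, "z": 0, "spin": 0}, {"x": 4, "y": -40, "z": 0, "spin": 0}, {"x": 4, "y": -40, "z": 0, "spin": 0}, {"x": 3, "y": -35, "z": 0, "spin": 0}, {"x": 2, "y": -20, "z": 0, "spin": 0}, {"x": 0, "y": -10, "z": 0, "spin": 0}, {"x": 0, "y": -4, "z": 0, "spin": 0}, {"x": 0, "y": 0, "z": 0, "spin": 0}]' --grip 87

```text
time_s: 9.3
position: [0.4923, 0.0519, 0.2864]
tcp_rot: [[0.989, 0.061, -0.135], [0.136, -0.008, 0.991], [0.06, -0.998, -0.016]]
force: [-0.1, 0.1, -0.0]
opening: 0.999
```

```bash
cat > st.py <<'E'
from h import *
s=read_state(); R=s['tcp_rot'];print(round(s['time_s'],2),np.round(s['joint_positions'],2),"pos",np.round(s['position'],4),"tilt",np.round(R[:2,1],4),"jaw",round(np.degrees(np.arctan2(R[1,0],R[0,0])),1))
E
python3 st.py
```

```text
9.3 [-6.930e+00  1.472e+01  9.856e+01 -3.000e-02  6.318e+01 -1.471e+01] pos [0.4923 0.0519 0.2864] tilt [ 0.0613 -0.0079] jaw 7.8
```

Emit:
apply_moves --steps '[{"x": 6, "y": -3, "z": -10, "spin": -0.03}, {"x": 4, "y": -2, "z": -20, "spin": -0.03}, {"x": 3, "y": -1, "z": -25, "spin": 0}, {"x": 0, "y": 0, "z": -20, "spin": 0}, {"x": 0, "y": 0, "z": -10, "spin": 0}, {"x": 0, "y": 0, "z": -4, "spin": 0}, {"x": 0, "y": 0, "z": 0, "spin": 0}]'

```text
time_s: 10.0
position: [0.5072, 0.0518, 0.1917]
tcp_rot: [[0.995, 0.062, -0.076], [0.077, -0.01, 0.997], [0.061, -0.998, -0.015]]
force: [0.2, 0.3, 0.7]
opening: 0.997
```

```bash
python3 st.py; python3 - <<'E'
from h import *
im=imaging.capture("side")[:,:,::-1]; cv2.imwrite("pics/s8.png",cv2.resize(im[110:300,170:370],None,fx=3.1,fy=3.1,interpolation=2))
im=imaging.capture("top")[:,:,::-1]; cv2.imwrite("pics/t8.png",cv2.resize(im[140:300,90:360],None,fx=2.9,fy=2.9,interpolation=2))
E
python3 st.py
```

```text
10.0 [ -6.65  23.35 103.34  -0.2   49.7  -10.91] pos [0.5072 0.0518 0.1917] tilt [ 0.0623 -0.0099] jaw 4.4
10.1 [ -6.67  23.26 103.29  -0.2   49.72 -10.93] pos [0.5078 0.0516 0.1927] tilt [ 0.0644 -0.0102] jaw 4.4
```

View pics/s8.png

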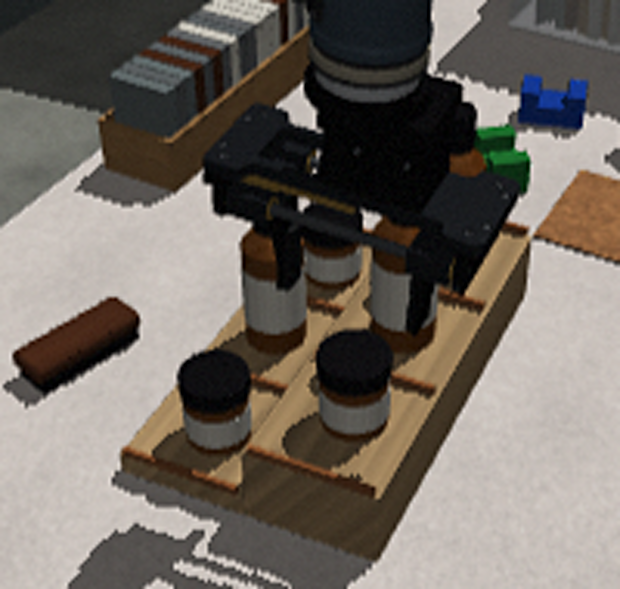

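View pics/t8.png

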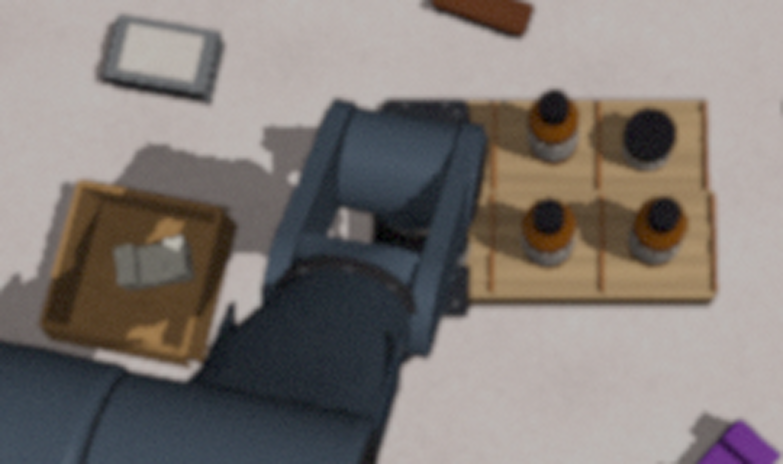

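Emit:
apply_moves --steps '[{"x": 0, "y": -2, "z": -12, "spin": 0}, {"x": 0, "y": -2, "z": -15, "spin": 0}, {"x": 0, "y": -1, "z": -15, "spin": 0}, {"x": 0, "y": 0, "z": -10, "spin": 0}, {"x": 0, "y": 0, "z": -4, "spin": 0}, {"x": 0, "y": 0, "z": 0, "spin": 0}]'

```text
time_s: 10.7
position: [0.5132, 0.0462, 0.1411]
tcp_rot: [[0.994, 0.08, -0.076], [0.077, -0.012, 0.997], [0.079, -0.997, -0.018]]
force: [0.6, 0.5, 0.2]
opening: 1.002
```

```bash
python3 - <<'E'
from h import *
im=imaging.capture("side")[:,:,::-1]; cv2.imwrite("pics/s9.png",cv2.resize(im[130:300,200:370],None,fx=3.5,fy=3.5,interpolation=2))
E
python3 st.py
```

```text
10.75 [ -7.23  28.18 105.97  -0.16  41.16 -11.49] pos [0.5134 0.0462 0.1413] tilt [ 0.0808 -0.0121] jaw 4.4
```

View pics/s9.png

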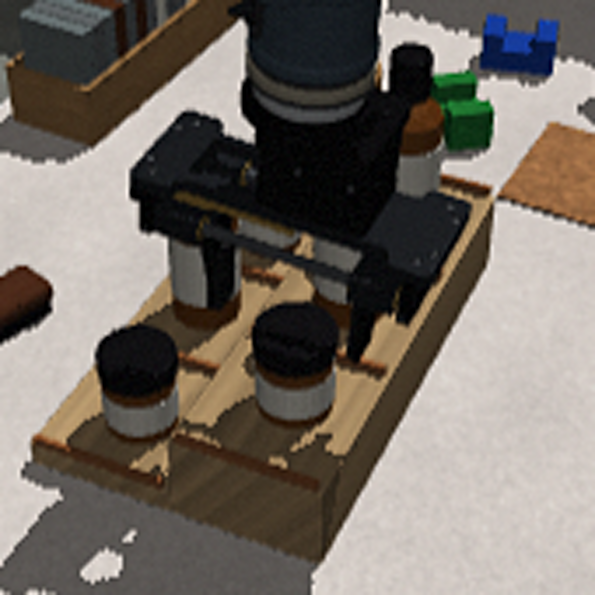

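Emit:
apply_moves --steps '[{"x": -1, "y": 0, "z": 15, "spin": 0}, {"x": -1, "y": 0, "z": 20, "spin": 0}, {"x": -1, "y": 0, "z": 20, "spin": 0}, {"x": -1, "y": 0, "z": 20, "spin": 0}, {"x": -1, "y": 0, "z": 20, "spin": 0}, {"x": 0, "y": 0, "z": 15, "spin": 0}, {"x": 0, "y": 0, "z": 10, "spin": 0}, {"x": 0, "y": 0, "z": 5, "spin": 0}, {"x": 0, "y": 0, "z": 2, "spin": 0}]'

```text
time_s: 11.65
position: [0.5092, 0.0466, 0.2787]
tcp_rot: [[0.993, 0.089, -0.076], [0.077, -0.013, 0.997], [0.088, -0.996, -0.02]]
force: [-0.3, -0.4, -0.4]
opening: 1.001
```

```bash
cat > cap.py <<'E'
from h import *
imaging.capture("side");imaging.capture("side")
E
python3 st.py; python3 cap.py; python3 st.py
```

```text
11.65 [ -7.25  15.97  98.21  -0.11  60.65 -11.61] pos [0.5092 0.0466 0.2787] tilt [ 0.0892 -0.013 ] jaw 4.5
11.75 [ -7.25  16.03  98.24  -0.11  60.62 -11.61] pos [0.509  0.0466 0.278 ] tilt [ 0.0882 -0.0129] jaw 4.5
```

Emit:
apply_moves --steps '[{"x": 0, "y": 0, "z": -45, "spin": 0}]'

```text
time_s: 11.85
position: [0.5139, 0.0462, 0.2371]
tcp_rot: [[0.992, 0.102, -0.076], [0.078, -0.015, 0.997], [0.101, -0.995, -0.022]]
force: [2.0, 0.4, -0.8]
opening: 1.001
```

```bash
python3 st.py; python3 cap.py; python3 st.py
```

```text
11.85 [ -7.24  19.17 101.22  -0.11  53.68 -11.59] pos [0.5139 0.0462 0.2371] tilt [ 0.1023 -0.0145] jaw 4.5
11.95 [ -7.27  19.73 101.96  -0.12  53.95 -11.59] pos [0.5045 0.047  0.2282] tilt [ 0.0752 -0.0113] jaw 4.4
```

Emit:
apply_moves --steps '[{"x": 0, "y": 0, "z": 45, "spin": 0}]'

```text
time_s: 12.05
position: [0.4996, 0.0475, 0.2677]
tcp_rot: [[0.995, 0.057, -0.076], [0.077, -0.009, 0.997], [0.056, -0.998, -0.013]]
force: [0.2, -0.1, -0.4]
opening: 0.997
```

```bash
python3 st.py; python3 cap.py; python3 st.py
```

```text
12.05 [ -7.29  16.7   99.02  -0.12  60.96 -11.61] pos [0.4996 0.0475 0.2677] tilt [ 0.0573 -0.0091] jaw 4.4
12.15 [ -7.26  16.08  98.3   -0.11  60.86 -11.61] pos [0.5072 0.0468 0.2771] tilt [ 0.0821 -0.0121] jaw 4.4
```

Emit:
apply_moves --steps '[{"x": 0, "y": 0, "z": 45, "spin": 0}, {"x": 0, "y": 0, "z": -45, "spin": 0}]'

```text
time_s: 12.35
position: [0.513, 0.0463, 0.2852]
tcp_rot: [[0.992, 0.098, -0.076], [0.077, -0.014, 0.997], [0.096, -0.995, -0.021]]
force: [2.7, -0.8, -0.4]
opening: 1.003
```

```bash
python3 st.py; python3 cap.py; python3 st.py
```

```text
12.35 [-7.240e+00  1.565e+01  9.754e+01 -9.000e-02  6.115e+01 -1.160e+01] pos [0.513  0.0463 0.2852] tilt [ 0.0976 -0.0139] jaw 4.5
12.45 [ -7.27  16.43  98.84  -0.12  61.24 -11.61] pos [0.5    0.0475 0.2709] tilt [ 0.0602 -0.0095] jaw 4.4
```

Emit:
apply_moves --steps '[{"x": 0, "y": 0, "z": 45, "spin": 0}, {"x": 0, "y": 0, "z": -45, "spin": 0}]'

```text
time_s: 12.65
position: [0.5037, 0.0472, 0.2767]
tcp_rot: [[0.995, 0.068, -0.076], [0.077, -0.01, 0.997], [0.067, -0.998, -0.015]]
force: [2.7, -0.8, -0.5]
opening: 1.001
```

```bash
python3 st.py; python3 cap.py; python3 st.py
```

```text
12.65 [ -7.27  16.15  98.22  -0.11  61.7  -11.61] pos [0.5037 0.0472 0.2767] tilt [ 0.0678 -0.0103] jaw 4.4
12.75 [ -7.29  16.89  99.4   -0.13  61.75 -11.62] pos [0.4917 0.0484 0.2637] tilt [ 0.0335 -0.0063] jaw 4.4
```

Emit:
apply_moves --steps '[{"x": 0, "y": 0, "z": 45, "spin": 0}, {"x": 0, "y": 0, "z": -45, "spin": 0}]'

```text
time_s: 12.95
position: [0.4957, 0.048, 0.2701]
tcp_rot: [[0.996, 0.041, -0.076], [0.077, -0.007, 0.997], [0.041, -0.999, -0.01]]
force: [2.2, -0.8, -0.3]
opening: 1.004
```

```bash
python3 cap.py; python3 st.py;  python3 cap.py; python3 st.py
```

```text
13.05 [ -7.31  17.32  99.87  -0.14  62.32 -11.62] pos [0.484  0.0492 0.2576] tilt [ 0.0082 -0.0032] jaw 4.4
13.15 [ -7.3   17.2   99.63  -0.13  62.31 -11.62] pos [0.4866 0.0489 0.2599] tilt [ 0.0147 -0.0039] jaw 4.4
```

Emit:
apply_moves --steps '[{"x": 10, "y": -1, "z": -45, "spin": 0}]'

```text
time_s: 13.25
position: [0.5016, 0.0476, 0.2206]
tcp_rot: [[0.997, 0.029, -0.077], [0.077, -0.006, 0.997], [0.029, -1.0, -0.008]]
force: [1.1, -0.4, -0.9]
opening: 0.998
```

```bash
python3 cap.py;python3 st.py
```

```text
13.35 [ -7.28  21.79 101.52  -0.14  56.27 -11.57] pos [0.4953 0.048  0.2123] tilt [ 0.0072 -0.003 ] jaw 4.4
```

Emit:
apply_moves --steps '[{"x": 10, "y": -1, "z": -45, "spin": 0}]'

```text
time_s: 13.45
position: [0.5093, 0.0467, 0.1723]
tcp_rot: [[0.997, 0.018, -0.076], [0.077, -0.004, 0.997], [0.018, -1.0, -0.006]]
force: [1.9, -0.7, 0.7]
opening: 1.006
```

```bash
python3 cap.py; python3 st.py
```

```text
13.55 [ -7.27  26.81 102.81  -0.16  50.56 -11.52] pos [0.5032 0.047  0.1639] tilt [-0.0034 -0.0018] jaw 4.4
```

Emit:
apply_moves --steps '[{"x": 4, "y": -1, "z": -42, "spin": 0}]'

```text
time_s: 13.65
position: [0.5114, 0.0458, 0.1267]
tcp_rot: [[0.997, 0.007, -0.076], [0.076, -0.003, 0.997], [0.007, -1.0, -0.004]]
force: [1.5, 0.4, 1.1]
opening: 1.003
```

```bash
python3 cap.py; python3 st.py;python3 - <<'E'
from h import *
im=imaging.capture("side")[:,:,::-1]; cv2.imwrite("pics/s10.png",cv2.resize(im[130:300,200:370],None,fx=3.5,fy=3.5,interpolation=2))
E
```

```text
13.75 [ -7.34  31.27 104.24  -0.19  45.19 -11.56] pos [0.5047 0.0462 0.1199] tilt [-0.0124 -0.0007] jaw 4.3
```

View pics/s10.png

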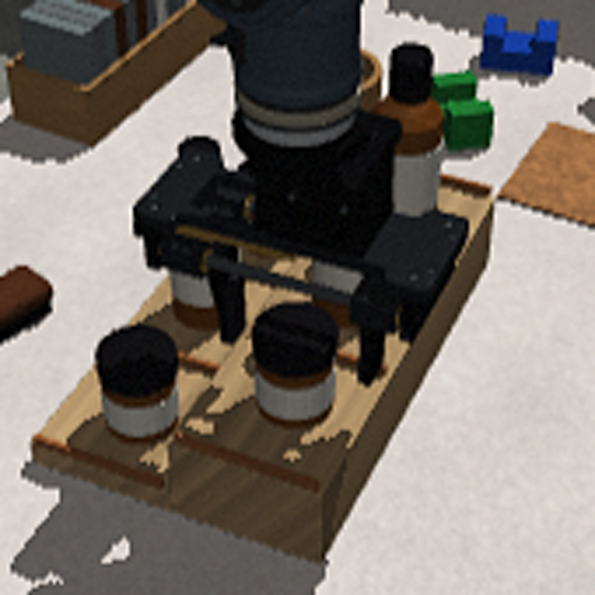

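Emit:
apply_moves --steps '[{"x": 0, "y": 0, "z": 0, "spin": 0}, {"x": 0, "y": 0, "z": 0, "spin": 0}, {"x": 0, "y": 0, "z": 0, "spin": 0}, {"x": 0, "y": 0, "z": 0, "spin": 0}, {"x": 0, "y": 0, "z": 0, "spin": 0}, {"x": 0, "y": 0, "z": 0, "spin": 0}]' --grip 45

```text
time_s: 14.4
position: [0.5095, 0.0461, 0.1359]
tcp_rot: [[0.997, 0.011, -0.077], [0.077, -0.004, 0.997], [0.01, -1.0, -0.005]]
force: [0.2, 0.5, -1.4]
opening: 0.619
```

```bash
python3 st.py;python3 - <<'E'
from h import *
im=imaging.capture("side")[:,:,::-1]; cv2.imwrite("pics/s11.png",cv2.resize(im[130:300,200:370],None,fx=3.5,fy=3.5,interpolation=2))
E
```

```text
14.4 [ -7.28  29.59 103.85  -0.18  45.92 -11.56] pos [0.5095 0.0461 0.1359] tilt [ 0.0107 -0.0037] jaw 4.4
```

View pics/s11.png

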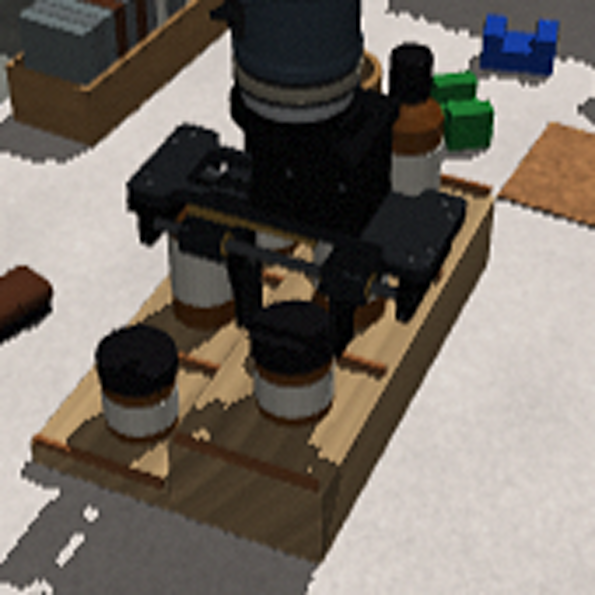

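Emit:
apply_moves --steps '[{"x": 0, "y": 0, "z": 0, "spin": 0}, {"x": 0, "y": 0, "z": 0, "spin": 0}, {"x": 0, "y": 0, "z": 0, "spin": 0}]' --grip 75

```text
time_s: 14.75
position: [0.5097, 0.0461, 0.1354]
tcp_rot: [[0.997, 0.01, -0.077], [0.077, -0.004, 0.997], [0.01, -1.0, -0.004]]
force: [0.3, 0.1, 0.4]
opening: 0.802
```

```bash
python3 st.py;python3 - <<'E'
from h import *
im=imaging.capture("side")[:,:,::-1]; cv2.imwrite("pics/s12.png",cv2.resize(im[130:300,200:370],None,fx=3.5,fy=3.5,interpolation=2))
im=imaging.capture("side")
s=read_state();print(s['opening'],s['position'])
E
```

```text
14.75 [ -7.28  29.65 103.84  -0.18  45.89 -11.56] pos [0.5097 0.0461 0.1354] tilt [ 0.0104 -0.0036] jaw 4.4
0.8394578496051207 [0.50967493 0.04613389 0.13540149]
```

View pics/s12.png

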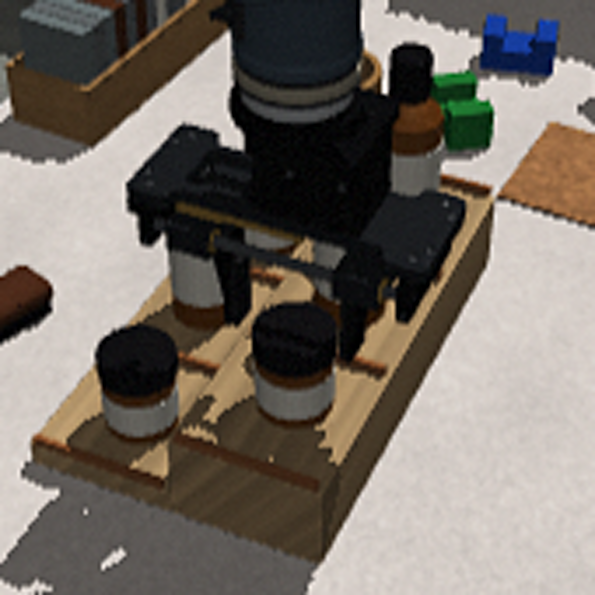

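Jar is still standing. I'll lower by 16 mm, let the arm settle, then close.

Emit:
apply_moves --steps '[{"x": -1, "y": 0, "z": -16, "spin": 0}]'

```text
time_s: 14.95
position: [0.5106, 0.046, 0.1207]
tcp_rot: [[0.997, 0.015, -0.077], [0.077, -0.004, 0.997], [0.015, -1.0, -0.005]]
force: [0.3, -0.3, -0.2]
opening: 0.854
```

```bash
python3 cap.py; python3 cap.py; python3 st.py
```

```text
15.15 [ -7.29  31.19 104.65  -0.19  43.6  -11.56] pos [0.5084 0.0462 0.1193] tilt [ 0.0094 -0.0034] jaw 4.4
```

Emit:
apply_moves --steps '[{"x": 0, "y": 0, "z": 0, "spin": 0}, {"x": 0, "y": 0, "z": 0, "spin": 0}, {"x": 0, "y": 0, "z": 0, "spin": 0}, {"x": 0, "y": 0, "z": 0, "spin": 0}, {"x": 0, "y": 0, "z": 0, "spin": 0}, {"x": 0, "y": 0, "z": 0, "spin": 0}]' --grip 45

```text
time_s: 15.75
position: [0.5092, 0.0461, 0.1207]
tcp_rot: [[0.997, 0.012, -0.077], [0.077, -0.004, 0.997], [0.011, -1.0, -0.005]]
force: [-0.0, 1.0, -1.5]
opening: 0.624
```

```bash
python3 st.py
```

```text
15.75 [ -7.29  31.06 104.57  -0.18  43.68 -11.56] pos [0.5092 0.0461 0.1207] tilt [ 0.0116 -0.0037] jaw 4.4
```

Emit:
apply_moves --steps '[{"x": 0, "y": 0, "z": 15, "spin": 0}, {"x": 0, "y": 0, "z": 30, "spin": 0}, {"x": 0, "y": 0, "z": 35, "spin": 0}, {"x": -10, "y": 0, "z": 25, "spin": 0}, {"x": -25, "y": 0, "z": 10, "spin": 0}, {"x": -25, "y": -10, "z": 0, "spin": -0.05}, {"x": -20, "y": -25, "z": 0, "spin": -0.1}]'

```text
time_s: 16.45
position: [0.4285, 0.012, 0.2389]
tcp_rot: [[0.997, 0.012, 0.074], [-0.074, -0.005, 0.997], [0.013, -1.0, -0.004]]
force: [0.9, -0.5, -1.0]
opening: 0.626
```

```bash
python3 st.py; python3 cap.py; python3 st.py
```

```text
16.45 [-13.32  14.07 108.75  -0.13  56.42  -9.02] pos [0.4285 0.012  0.2389] tilt [ 0.0124 -0.0049] jaw -4.2
16.55 [-13.55  14.06 108.87  -0.23  56.48  -9.07] pos [0.4269 0.0102 0.2385] tilt [ 0.0093 -0.0057] jaw -4.4
```

Emit:
apply_moves --steps '[{"x": 0, "y": -25, "z": 0, "spin": -0.13}, {"x": 1, "y": -36, "z": 0, "spin": -0.13}, {"x": 1, "y": -36, "z": 0, "spin": -0.13}, {"x": 1, "y": -36, "z": 0, "spin": -0.13}, {"x": 1, "y": -36, "z": 0, "spin": -0.13}, {"x": 2, "y": -36, "z": 0, "spin": -0.13}, {"x": 2, "y": -36, "z": 0, "spin": -0.13}, {"x": 2, "y": -36, "z": 0, "spin": -0.13}, {"x": 2, "y": -36, "z": 0, "spin": -0.13}, {"x": 2, "y": -36, "z": 0, "spin": -0.13}, {"x": 1, "y": -25, "z": 0, "spin": -0.1}, {"x": 0, "y": -10, "z": 0, "spin": -0.02}]'

```text
time_s: 17.75
position: [0.4465, -0.3878, 0.2364]
tcp_rot: [[0.027, 0.004, 1.0], [-1.0, -0.013, 0.027], [0.013, -1.0, 0.004]]
force: [0.4, 0.3, -1.2]
opening: 0.624
```

```bash
python3 st.py; python3 cap.py; python3 st.py
```

```text
17.75 [-51.65  26.98  87.18  -0.3   65.13  36.94] pos [ 0.4465 -0.3878  0.2364] tilt [ 0.004  -0.0127] jaw -88.5
17.85 [-51.59  26.91  87.32  -0.29  65.14  36.85] pos [ 0.4461 -0.3862  0.2363] tilt [ 0.0032 -0.0114] jaw -88.3
```

Emit:
apply_moves --steps '[{"x": -1, "y": 7, "z": -45, "spin": 0}]'

```text
time_s: 17.95
position: [0.4489, -0.3828, 0.1963]
tcp_rot: [[0.031, 0.013, 0.999], [-0.999, -0.023, 0.031], [0.023, -1.0, 0.013]]
force: [1.0, -0.8, -0.7]
opening: 0.627
```

```bash
python3 cap.py;python3 st.py
```

```text
18.05 [-51.12  29.87  91.26  -0.27  59.11  37.17] pos [ 0.442  -0.3731  0.1865] tilt [-0.0058  0.0008] jaw -88.1
```

Emit:
apply_moves --steps '[{"x": -1, "y": 7, "z": -45, "spin": 0}]'

```text
time_s: 18.15
position: [0.4448, -0.3697, 0.1478]
tcp_rot: [[0.034, 0.003, 0.999], [-0.999, -0.01, 0.034], [0.01, -1.0, 0.003]]
force: [0.1, -2.3, -0.4]
opening: 0.625
```

```bash
python3 cap.py; python3 st.py
```

```text
18.25 [-50.64  33.19  94.46  -0.26  53.45  37.5 ] pos [ 0.438  -0.3607  0.1393] tilt [-0.0151  0.0125] jaw -88.0
```

Emit:
apply_moves --steps '[{"x": 0, "y": 2, "z": -45, "spin": 0}]'

```text
time_s: 18.35
position: [0.4423, -0.3626, 0.0998]
tcp_rot: [[0.037, -0.006, 0.999], [-0.999, 0.001, 0.037], [-0.001, -1.0, -0.006]]
force: [2.0, -2.0, -0.9]
opening: 0.623
```

```bash
python3 cap.py; python3 cap.py; python3 st.py
```

```text
18.55 [-50.47  36.96  96.18  -0.28  47.98  37.64] pos [ 0.4384 -0.3585  0.0955] tilt [-0.0153  0.0128] jaw -87.9
```

Emit:
apply_moves --steps '[{"x": 2, "y": -3, "z": -26, "spin": 0}]'

```text
time_s: 18.65
position: [0.4436, -0.3649, 0.0752]
tcp_rot: [[0.037, -0.008, 0.999], [-0.999, 0.003, 0.037], [-0.004, -1.0, -0.007]]
force: [1.6, -0.9, -1.1]
opening: 0.625
```

```bash
python3 cap.py; python3 cap.py; python3 st.py
```

```text
18.85 [-50.5   39.31  96.26  -0.3   45.35  37.61] pos [ 0.4413 -0.3625  0.0721] tilt [-0.0131  0.0102] jaw -87.9
```

Emit:
apply_moves --steps '[{"x": 0, "y": 0, "z": -6, "spin": 0}, {"x": 0, "y": 0, "z": -4, "spin": 0}]'

```text
time_s: 19.05
position: [0.4429, -0.3645, 0.0662]
tcp_rot: [[0.037, -0.008, 0.999], [-0.999, 0.004, 0.037], [-0.005, -1.0, -0.008]]
force: [-1.1, 0.6, -1.1]
opening: 0.622
```

```bash
python3 cap.py; python3 st.py; python3 -c "
from h import *
print(read_state()['force'])
im=imaging.capture('side')[120:220,310:430,::-1]; cv2.imwrite('pics/s13.png',cv2.resize(im,None,fx=5,fy=5,interpolation=2))"
```

```text
19.15 [-50.5   39.95  96.38  -0.3   44.25  37.62] pos [ 0.4426 -0.3641  0.0654] tilt [-0.0092  0.0055] jaw -87.9
[ 1.08414277 -0.4153363  -1.2442685 ]
```

View pics/s13.png

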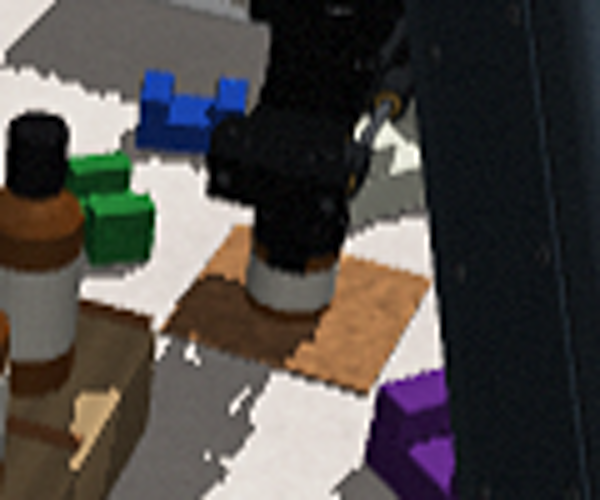

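Emit:
apply_moves --steps '[{"x": 0, "y": 0, "z": -4, "spin": 0}, {"x": 0, "y": 0, "z": -3, "spin": 0}]'

```text
time_s: 19.4
position: [0.4427, -0.3643, 0.0586]
tcp_rot: [[0.037, -0.009, 0.999], [-0.999, 0.005, 0.037], [-0.005, -1.0, -0.009]]
force: [-0.9, -0.6, -2.1]
opening: 0.624
```

Emit:
apply_moves --steps '[{"x": 0, "y": 0, "z": -2, "spin": 0}, {"x": 0, "y": 0, "z": -2, "spin": 0}]'

```text
time_s: 19.6
position: [0.4426, -0.364, 0.0547]
tcp_rot: [[0.037, -0.009, 0.999], [-0.999, 0.006, 0.037], [-0.006, -1.0, -0.009]]
force: [-2.5, 5.0, 22.4]
opening: 0.622
```

Emit:
apply_moves --steps '[{"x": 0, "y": 0, "z": -2, "spin": 0}]'

```text
time_s: 19.7
position: [0.4427, -0.364, 0.0547]
tcp_rot: [[0.037, -0.009, 0.999], [-0.999, 0.006, 0.037], [-0.006, -1.0, -0.009]]
force: [-3.2, 5.3, 23.6]
opening: 0.622
```

Emit:
apply_moves --steps '[{"x": 0, "y": 0, "z": 0, "spin": 0}, {"x": 0, "y": 0, "z": 0, "spin": 0}]'

```text
time_s: 19.9
position: [0.443, -0.3643, 0.0557]
tcp_rot: [[0.037, -0.008, 0.999], [-0.999, 0.004, 0.037], [-0.005, -1.0, -0.008]]
force: [0.5, 0.0, -2.1]
opening: 0.629
```

Emit:
apply_moves --steps '[{"x": 0, "y": 0, "z": 0, "spin": 0}, {"x": 0, "y": 0, "z": 0, "spin": 0}, {"x": 0, "y": 0, "z": 0, "spin": 0}, {"x": 0, "y": 0, "z": 0, "spin": 0}, {"x": 0, "y": 0, "z": 0, "spin": 0}, {"x": 0, "y": 0, "z": 0, "spin": 0}]' --grip 87

```text
time_s: 20.5
position: [0.443, -0.3643, 0.0547]
tcp_rot: [[0.037, -0.009, 0.999], [-0.999, 0.005, 0.037], [-0.005, -1.0, -0.009]]
force: [1.0, 0.2, 0.3]
opening: 0.983
```

```bash
python3 st.py
```

```text
20.5 [-50.49  40.97  96.57  -0.31  43.01  37.63] pos [ 0.443  -0.3643  0.0547] tilt [-0.009   0.0051] jaw -87.9
```

Emit:
apply_moves --steps '[{"x": 0, "y": 0, "z": 20, "spin": 0}, {"x": 0, "y": 0, "z": 40, "spin": 0}, {"x": 0, "y": 0, "z": 45, "spin": 0}, {"x": 0, "y": 0, "z": 45, "spin": 0}, {"x": 0, "y": 0, "z": 45, "spin": 0}, {"x": 8, "y": 15, "z": 40, "spin": 0}, {"x": 15, "y": 25, "z": 15, "spin": 0}, {"x": 20, "y": 34, "z": 0, "spin": 0.03}, {"x": 20, "y": 34, "z": 0, "spin": 0}, {"x": 20, "y": 34, "z": 0, "spin": 0}, {"x": 20, "y": 34, "z": 0, "spin": 0}]' --grip 65

```text
time_s: 21.6
position: [0.5447, -0.1854, 0.3163]
tcp_rot: [[0.057, -0.006, 0.998], [-0.998, 0.003, 0.057], [-0.003, -1.0, -0.006]]
force: [0.3, -0.3, 0.2]
opening: 0.748
```

```bash
python3 st.py; python3 cap.py; python3 st.py
```

```text
21.6 [-2.990e+01  2.148e+01  8.287e+01 -3.000e-02  7.601e+01  5.685e+01] pos [ 0.5447 -0.1854  0.3163] tilt [-0.0057  0.0027] jaw -86.7
21.7 [-29.64  21.5   82.87   0.1   76.02  56.72] pos [ 0.5458 -0.1823  0.3161] tilt [-0.0052  0.0049] jaw -86.4
```

Emit:
apply_moves --steps '[{"x": 18, "y": 26, "z": 0, "spin": 0}, {"x": 22, "y": 34, "z": 0, "spin": 0}, {"x": 20, "y": 32, "z": 0, "spin": 0}, {"x": 12, "y": 20, "z": 0, "spin": 0}, {"x": 6, "y": 10, "z": 0, "spin": 0}]'

```text
time_s: 22.2
position: [0.6241, -0.0597, 0.3152]
tcp_rot: [[0.06, -0.008, 0.998], [-0.998, 0.002, 0.06], [-0.002, -1.0, -0.008]]
force: [-0.2, -0.6, -1.2]
opening: 0.75
```

```bash
python3 cap.py; python3 cap.py; python3 st.py
```

```text
22.4 [-15.85  26.    75.5   -0.08  79.    70.86] pos [ 0.623  -0.0619  0.3153] tilt [-0.0088  0.001 ] jaw -86.7
```

Emit:
apply_moves --steps '[{"x": 8, "y": 8, "z": -45, "spin": 0}]'

```text
time_s: 22.5
position: [0.6347, -0.0573, 0.2768]
tcp_rot: [[0.055, 0.006, 0.998], [-0.998, -0.004, 0.055], [0.005, -1.0, 0.006]]
force: [2.0, 0.1, 0.2]
opening: 0.751
```

```bash
python3 cap.py;python3 st.py
```

```text
22.6 [-15.05  29.09  78.21  -0.1   73.88  71.74] pos [ 0.6272 -0.0542  0.2652] tilt [-0.0204  0.0038] jaw -86.8
```

Emit:
apply_moves --steps '[{"x": 6, "y": 4, "z": -45, "spin": 0}]'

```text
time_s: 22.7
position: [0.6369, -0.053, 0.2265]
tcp_rot: [[0.055, -0.008, 0.998], [-0.998, -0.0, 0.055], [-0.0, -1.0, -0.008]]
force: [2.4, 0.4, 0.5]
opening: 0.749
```

```bash
python3 cap.py; python3 cap.py; python3 st.py; python3 -c "
from h import *
im=imaging.capture('side')[60:260,180:360,::-1]; cv2.imwrite('pics/s14.png',cv2.resize(im,None,fx=3,fy=3,interpolation=2))"
```

```text
22.9 [-14.65  32.1   80.18  -0.12  69.04  72.21] pos [ 0.6324 -0.0512  0.2209] tilt [-0.0227  0.004 ] jaw -86.8
```

View pics/s14.png

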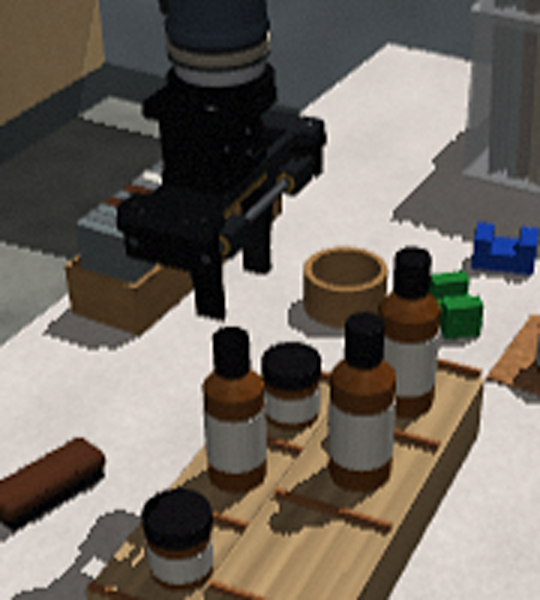

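Emit:
apply_moves --steps '[{"x": 0, "y": 0, "z": -25, "spin": 0}, {"x": 0, "y": 0, "z": -30, "spin": 0}, {"x": 0, "y": 0, "z": -12, "spin": 0}]'

```text
time_s: 23.25
position: [0.6403, -0.0546, 0.1666]
tcp_rot: [[0.055, 0.003, 0.998], [-0.998, -0.003, 0.055], [0.003, -1.0, 0.003]]
force: [-1.3, -0.8, -0.3]
opening: 0.744
```

```bash
python3 cap.py; python3 cap.py; python3 st.py; python3 -c "
from h import *
im=imaging.capture('side')[60:260,180:360,::-1]; cv2.imwrite('pics/s15.png',cv2.resize(im,None,fx=3,fy=3,interpolation=2))"
```

```text
23.45 [-14.73  35.61  82.86  -0.14  61.2   72.19] pos [ 0.6412 -0.0545  0.1678] tilt [ 0.005  -0.0036] jaw -86.9
```

View pics/s15.png

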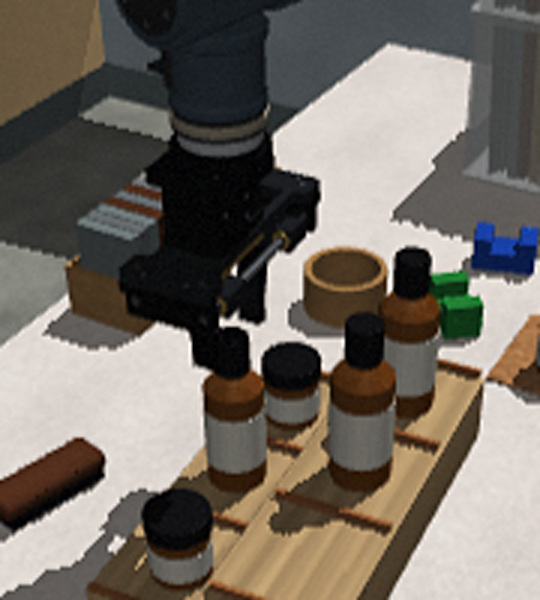

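Emit:
apply_moves --steps '[{"x": -6, "y": 4, "z": -17, "spin": 0}]'

```text
time_s: 23.6
position: [0.6389, -0.0516, 0.1547]
tcp_rot: [[0.055, 0.015, 0.998], [-0.998, -0.006, 0.055], [0.007, -1.0, 0.014]]
force: [-0.1, 0.4, -0.8]
opening: 0.745
```

```bash
python3 cap.py; python3 cap.py; python3 st.py; python3 -c "
from h import *
im=imaging.capture('side')[110:240,220:310,::-1]; cv2.imwrite('pics/s16.png',cv2.resize(im,None,fx=4.5,fy=4.5,interpolation=2))"
```

```text
23.8 [-14.5   36.31  84.53  -0.15  58.75  72.41] pos [ 0.6357 -0.0505  0.1518] tilt [ 0.0063 -0.004 ] jaw -86.8
```

View pics/s16.png

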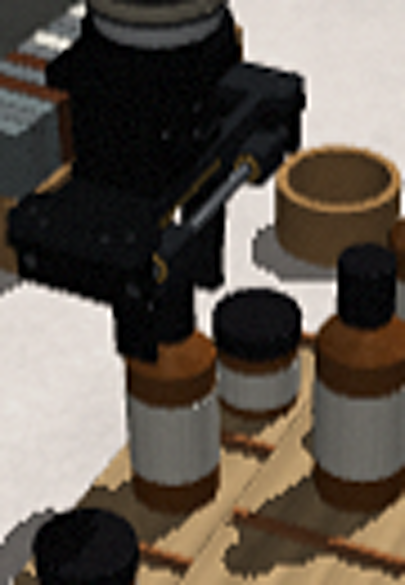

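Emit:
apply_moves --steps '[{"x": 0, "y": 0, "z": 0, "spin": 0}, {"x": 0, "y": 0, "z": 0, "spin": 0}, {"x": 0, "y": 0, "z": 0, "spin": 0}, {"x": 0, "y": 0, "z": 0, "spin": 0}, {"x": 0, "y": 0, "z": 0, "spin": 0}, {"x": 0, "y": 0, "z": 0, "spin": 0}, {"x": 0, "y": 0, "z": 0, "spin": 0}, {"x": 0, "y": 0, "z": 0, "spin": 0}]' --grip 22

```text
time_s: 24.65
position: [0.6384, -0.0512, 0.1547]
tcp_rot: [[0.055, 0.012, 0.998], [-0.998, -0.005, 0.055], [0.006, -1.0, 0.012]]
force: [-0.3, -0.3, 0.2]
opening: 0.339
```

```bash
python3 st.py
```

```text
24.65 [-14.51  36.17  84.26  -0.13  58.82  72.4 ] pos [ 0.6384 -0.0512  0.1547] tilt [ 0.0122 -0.0051] jaw -86.9
```

Emit:
apply_moves --steps '[{"x": 0, "y": 0, "z": 10, "spin": 0}, {"x": 0, "y": 0, "z": 25, "spin": 0}, {"x": 0, "y": 0, "z": 30, "spin": 0}, {"x": 0, "y": 0, "z": 30, "spin": 0}, {"x": 0, "y": 0, "z": 25, "spin": 0}, {"x": 0, "y": 0, "z": 10, "spin": 0}]'

```text
time_s: 25.25
position: [0.6327, -0.0502, 0.2849]
tcp_rot: [[0.055, -0.003, 0.998], [-0.998, -0.002, 0.055], [0.002, -1.0, -0.003]]
force: [0.3, -0.1, -1.5]
opening: 0.339
```

```bash
python3 cap.py; python3 cap.py; python3 st.py; python3 -c "
from h import *
im=imaging.capture('side')[30:240,200:330,::-1]; cv2.imwrite('pics/s17.png',cv2.resize(im,None,fx=2.8,fy=2.8,interpolation=2))"
```

```text
25.45 [-14.54  28.27  77.1   -0.16  75.16  72.36] pos [ 0.6309 -0.0498  0.2808] tilt [-0.0096 -0.0003] jaw -86.9
```

View pics/s17.png

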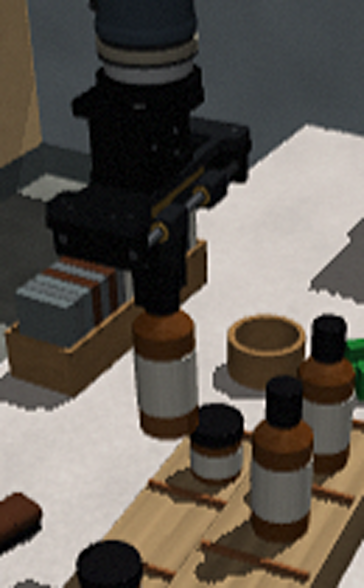

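Emit:
apply_moves --steps '[{"x": 0, "y": 12, "z": 0, "spin": 0}, {"x": 0, "y": 22, "z": 0, "spin": 0}, {"x": 0, "y": 25, "z": 0, "spin": 0}, {"x": -8, "y": 25, "z": 0, "spin": 0}, {"x": -15, "y": 15, "z": 0, "spin": 0}, {"x": -22, "y": 6, "z": 0, "spin": 0}, {"x": -25, "y": 0, "z": 0, "spin": 0}, {"x": -22, "y": 0, "z": 0, "spin": 0}, {"x": -14, "y": 0, "z": 0, "spin": 0}, {"x": -7, "y": 0, "z": 0, "spin": 0}, {"x": -3, "y": 0, "z": 0, "spin": 0}]'

```text
time_s: 26.6
position: [0.5012, 0.0686, 0.2632]
tcp_rot: [[0.057, -0.042, 0.997], [-0.998, 0.009, 0.057], [-0.012, -0.999, -0.042]]
force: [-0.0, -0.1, -2.7]
opening: 0.338
```

```bash
python3 cap.py; python3 cap.py; python3 st.py; python3 -c "
from h import *
im=imaging.capture('side')[30:300,200:370,::-1]; cv2.imwrite('pics/s18.png',cv2.resize(im,None,fx=2.2,fy=2.2,interpolation=2))"
```

```text
26.8 [-5.11 19.72 94.85  0.32 67.73 81.51] pos [0.5033 0.068  0.2639] tilt [-0.0395  0.0087] jaw -86.8
```

View pics/s18.png

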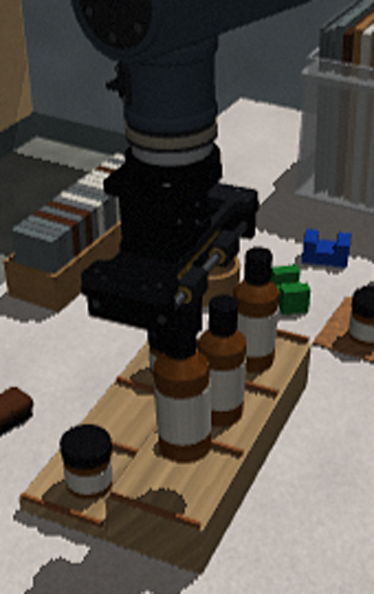

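Emit:
apply_moves --steps '[{"x": 3, "y": -5, "z": -16, "spin": 0}, {"x": 3, "y": -5, "z": -18, "spin": 0}, {"x": 2, "y": -3, "z": -8, "spin": 0}]'

```text
time_s: 27.15
position: [0.5156, 0.0543, 0.2226]
tcp_rot: [[0.056, -0.032, 0.998], [-0.998, 0.008, 0.057], [-0.01, -0.999, -0.031]]
force: [-0.1, -0.8, -2.4]
opening: 0.334
```

```bash
python3 cap.py; python3 cap.py; python3 st.py
```

```text
27.35 [-6.48 23.22 96.49  0.32 62.07 80.13] pos [0.5157 0.0546 0.224 ] tilt [-0.0304  0.0084] jaw -86.8
```

Emit:
apply_moves --steps '[{"x": 0, "y": -1, "z": -7, "spin": 0}, {"x": 0, "y": 0, "z": -5, "spin": 0}, {"x": 0, "y": 0, "z": -2, "spin": 0}]'

```text
time_s: 27.65
position: [0.5169, 0.0539, 0.211]
tcp_rot: [[0.057, -0.026, 0.998], [-0.998, 0.008, 0.057], [-0.01, -1.0, -0.026]]
force: [0.5, 0.4, -2.2]
opening: 0.337
```

Emit:
apply_moves --steps '[{"x": 0, "y": 0, "z": -2, "spin": 0}, {"x": 0, "y": 0, "z": -2, "spin": 0}]'

```text
time_s: 27.85
position: [0.5168, 0.0541, 0.2069]
tcp_rot: [[0.057, -0.026, 0.998], [-0.998, 0.008, 0.057], [-0.01, -1.0, -0.025]]
force: [-0.0, -0.3, -3.2]
opening: 0.334
```

Emit:
apply_moves --steps '[{"x": 0, "y": 0, "z": -2, "spin": 0}]'

```text
time_s: 27.95
position: [0.5169, 0.0541, 0.2052]
tcp_rot: [[0.057, -0.026, 0.998], [-0.998, 0.008, 0.057], [-0.01, -1.0, -0.025]]
force: [-0.6, 0.1, 13.3]
opening: 0.336
```

Emit:
apply_moves --steps '[{"x": 0, "y": 0, "z": -1.5, "spin": 0}]'

```text
time_s: 28.05
position: [0.5178, 0.0542, 0.2052]
tcp_rot: [[0.057, -0.023, 0.998], [-0.998, 0.008, 0.058], [-0.009, -1.0, -0.023]]
force: [-2.4, 0.7, 13.5]
opening: 0.333
```

Emit:
apply_moves --steps '[{"x": 0, "y": 0, "z": 0, "spin": 0}, {"x": 0, "y": 0, "z": 0, "spin": 0}]'

```text
time_s: 28.25
position: [0.5184, 0.0542, 0.2061]
tcp_rot: [[0.057, -0.021, 0.998], [-0.998, 0.008, 0.058], [-0.009, -1.0, -0.021]]
force: [0.2, -0.4, -2.2]
opening: 0.337
```

Emit:
apply_moves --steps '[{"x": 0, "y": 0, "z": 0, "spin": 0}, {"x": 0, "y": 0, "z": 0, "spin": 0}, {"x": 0, "y": 0, "z": 0, "spin": 0}, {"x": 0, "y": 0, "z": 0, "spin": 0}, {"x": 0, "y": 0, "z": 0, "spin": 0}]' --grip 62

```text
time_s: 28.75
position: [0.5192, 0.0541, 0.2066]
tcp_rot: [[0.057, -0.019, 0.998], [-0.998, 0.008, 0.058], [-0.009, -1.0, -0.019]]
force: [-0.7, -0.4, -0.5]
opening: 0.676
```

```bash
python3 cap.py; python3 st.py; python3 -c "
from h import *
im=imaging.capture('side')[30:300,200:370,::-1]; cv2.imwrite('pics/s19.png',cv2.resize(im,None,fx=2.2,fy=2.2,interpolation=2))"
```

```text
28.85 [-6.51 24.58 97.54  0.37 59.02 80.  ] pos [0.5192 0.0541 0.2066] tilt [-0.0193  0.0078] jaw -86.7
```

View pics/s19.png

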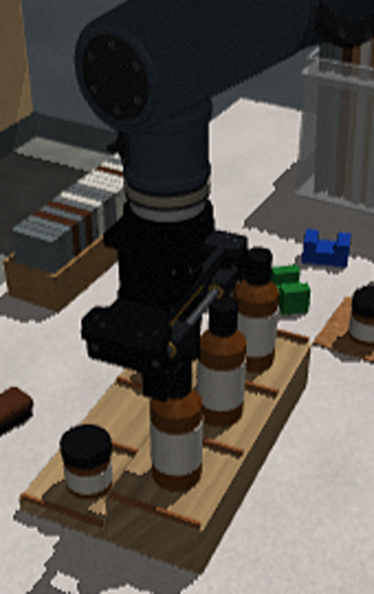

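Emit:
apply_moves --steps '[{"x": 0, "y": 0, "z": 15, "spin": 0}, {"x": 0, "y": 0, "z": 35, "spin": 0}, {"x": 0, "y": 0, "z": 35, "spin": 0}, {"x": -10, "y": -10, "z": 20, "spin": 0}, {"x": -20, "y": -20, "z": 0, "spin": 0}, {"x": -20, "y": -35, "z": 0, "spin": 0}, {"x": -10, "y": -40, "z": 0, "spin": 0}, {"x": -5, "y": -40, "z": 0, "spin": 0}, {"x": -3, "y": -40, "z": 0, "spin": 0}, {"x": 0, "y": -40, "z": 0, "spin": 0}, {"x": 0, "y": -40, "z": 0, "spin": 0}, {"x": 0, "y": -40, "z": 0, "spin": 0}]' --grip 87

```text
time_s: 30.1
position: [0.4459, -0.2559, 0.3168]
tcp_rot: [[0.067, -0.017, 0.998], [-0.998, 0.007, 0.068], [-0.009, -1.0, -0.016]]
force: [1.0, -0.7, 0.4]
opening: 1.002
```

```bash
python3 cap.py; python3 cap.py; python3 st.py
```

```text
30.3 [-42.04  16.48  90.65  -0.32  73.95  44.28] pos [ 0.446  -0.2549  0.3162] tilt [-0.0176  0.0086] jaw -86.2
```

Emit:
apply_moves --steps '[{"x": 0, "y": -25, "z": -10, "spin": 0}, {"x": 0, "y": -32, "z": -20, "spin": 0}, {"x": 0, "y": -25, "z": -25, "spin": 0}, {"x": 0, "y": -12, "z": -25, "spin": 0}, {"x": 0, "y": -5, "z": -25, "spin": 0}, {"x": 0, "y": -2, "z": -15, "spin": 0}]'

```text
time_s: 30.9
position: [0.4485, -0.35, 0.1961]
tcp_rot: [[0.077, -0.012, 0.997], [-0.997, 0.007, 0.077], [-0.008, -1.0, -0.012]]
force: [0.5, -0.3, -0.5]
opening: 0.993
```

```bash
python3 cap.py; python3 cap.py; python3 st.py
```

```text
31.1 [-49.06  28.52  91.58  -0.3   60.53  36.66] pos [ 0.4492 -0.3506  0.1983] tilt [-0.0106  0.0052] jaw -85.6
```

Emit:
apply_moves --steps '[{"x": -6, "y": -14, "z": -30, "spin": 0}, {"x": 0, "y": 0, "z": -30, "spin": 0}, {"x": 0, "y": 0, "z": -15, "spin": 0}]'

```text
time_s: 31.4
position: [0.4482, -0.3666, 0.1295]
tcp_rot: [[0.081, 0.001, 0.997], [-0.997, -0.008, 0.081], [0.008, -1.0, 0.0]]
force: [-0.4, 1.3, -0.3]
opening: 1.002
```

```bash
python3 cap.py; python3 cap.py; python3 st.py;  python3 -c "
from h import *
im=imaging.capture('side')[100:220,300:430,::-1]; cv2.imwrite('pics/s20.png',cv2.resize(im,None,fx=4,fy=4,interpolation=2))"
```

```text
31.6 [-50.21  34.16  94.13  -0.32  51.22  35.32] pos [ 0.4487 -0.3673  0.131 ] tilt [ 0.002  -0.0093] jaw -85.3
```

View pics/s20.png

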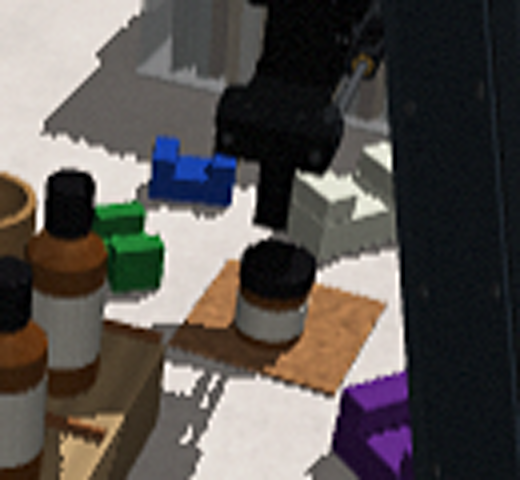

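Emit:
apply_moves --steps '[{"x": -5, "y": 2, "z": -40, "spin": 0}]'

```text
time_s: 31.75
position: [0.4485, -0.3703, 0.0972]
tcp_rot: [[0.082, 0.014, 0.997], [-0.996, -0.023, 0.082], [0.024, -1.0, 0.012]]
force: [-0.0, -0.3, -0.6]
opening: 1.001
```

```bash
python3 cap.py; python3 cap.py; python3 st.py
```

```text
31.95 [-50.46  37.29  96.21  -0.34  45.97  35.1 ] pos [ 0.444  -0.3656  0.0921] tilt [ 0.0026 -0.0099] jaw -85.3
```

Emit:
apply_moves --steps '[{"x": 0, "y": 1, "z": -37, "spin": 0}]'

```text
time_s: 32.05
position: [0.448, -0.369, 0.0605]
tcp_rot: [[0.081, 0.012, 0.997], [-0.996, -0.021, 0.082], [0.022, -1.0, 0.01]]
force: [1.3, -0.0, -0.4]
opening: 1.002
```

```bash
python3 cap.py; python3 cap.py; python3 st.py
```

```text
32.25 [-50.39  40.63  97.17  -0.37  41.65  35.21] pos [ 0.4444 -0.3648  0.0562] tilt [ 0.0029 -0.0102] jaw -85.3
```

Emit:
apply_moves --steps '[{"x": 0, "y": 0, "z": 0, "spin": 0}, {"x": 0, "y": 0, "z": 0, "spin": 0}, {"x": 0, "y": 0, "z": 0, "spin": 0}, {"x": 0, "y": 0, "z": 0, "spin": 0}, {"x": 0, "y": 0, "z": 0, "spin": 0}, {"x": 0, "y": 0, "z": 0, "spin": 0}, {"x": 0, "y": 0, "z": 0, "spin": 0}, {"x": 0, "y": 0, "z": 0, "spin": 0}]' --grip 45

```text
time_s: 33.05
position: [0.4468, -0.3671, 0.0627]
tcp_rot: [[0.082, 0.009, 0.997], [-0.997, -0.017, 0.082], [0.018, -1.0, 0.008]]
force: [0.1, 0.5, 0.7]
opening: 0.622
```

```bash
python3 st.py
```

```text
33.05 [-50.36  40.04  96.94  -0.34  41.93  35.21] pos [ 0.4468 -0.3671  0.0627] tilt [ 0.0091 -0.0171] jaw -85.3
```

Emit:
apply_moves --steps '[{"x": 0, "y": 0, "z": 10, "spin": 0}, {"x": 0, "y": 0, "z": 25, "spin": 0}, {"x": 0, "y": 0, "z": 40, "spin": 0}, {"x": 0, "y": 0, "z": 40, "spin": 0}, {"x": 0, "y": 0, "z": 40, "spin": 0}, {"x": 0, "y": 0, "z": 40, "spin": 0}, {"x": 0, "y": 0, "z": 30, "spin": 0}, {"x": 5, "y": 10, "z": 20, "spin": 0}, {"x": 15, "y": 20, "z": 5, "spin": 0}]'

```text
time_s: 33.95
position: [0.4625, -0.3359, 0.3247]
tcp_rot: [[0.077, 0.006, 0.997], [-0.997, -0.016, 0.077], [0.017, -1.0, 0.005]]
force: [0.5, 0.0, -2.2]
opening: 0.629
```

```bash
python3 cap.py; python3 st.py;  python3 -c "
from h import *
im=imaging.capture('side')[:,:,::-1]; cv2.imwrite('pics/s21.png',im)"
```

```text
34.05 [-46.73  20.24  83.7   -0.26  75.29  38.63] pos [ 0.4637 -0.3326  0.3234] tilt [ 0.006  -0.0127] jaw -85.3
```

View pics/s21.png

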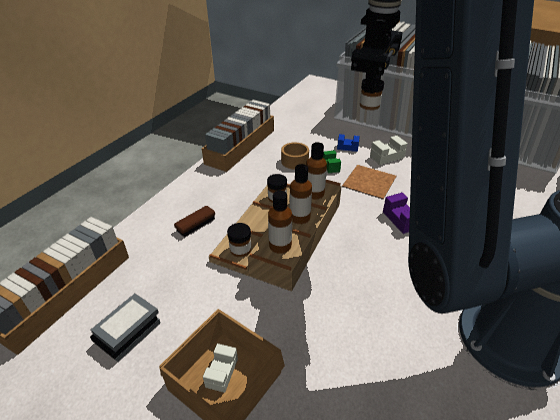

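Emit:
apply_moves --steps '[{"x": 12, "y": 20, "z": 0, "spin": 0}, {"x": 19, "y": 32, "z": 0, "spin": 0}, {"x": 19, "y": 32, "z": 0, "spin": 0}, {"x": 19, "y": 32, "z": 0, "spin": 0}, {"x": 19, "y": 32, "z": 0, "spin": 0}, {"x": 19, "y": 32, "z": 0, "spin": 0}, {"x": 19, "y": 32, "z": 0, "spin": 0}, {"x": 15, "y": 28, "z": 0, "spin": 0}, {"x": 10, "y": 18, "z": 0, "spin": 0}, {"x": 5, "y": 8, "z": 0, "spin": 0}, {"x": 2, "y": 4, "z": 0, "spin": 0}]'

```text
time_s: 35.2
position: [0.6163, -0.0602, 0.3115]
tcp_rot: [[0.073, -0.02, 0.997], [-0.997, -0.012, 0.073], [0.01, -1.0, -0.021]]
force: [-0.2, -0.1, -0.8]
opening: 0.62
```

```bash
python3 cap.py; python3 cap.py; python3 st.py
```

```text
35.4 [-15.57  25.77  76.41  -0.97  78.7   70.55] pos [ 0.616  -0.0615  0.3122] tilt [-0.0191 -0.0119] jaw -85.9
```

Emit:
apply_moves --steps '[{"x": 6, "y": 6, "z": -25, "spin": 0}, {"x": 5, "y": 5, "z": -35, "spin": 0}, {"x": 2, "y": 2, "z": -30, "spin": 0}, {"x": 0, "y": 0, "z": -15, "spin": 0}]'

```text
time_s: 35.8
position: [0.6307, -0.0547, 0.2096]
tcp_rot: [[0.064, -0.008, 0.998], [-0.998, -0.017, 0.064], [0.016, -1.0, -0.009]]
force: [0.3, 0.1, -1.9]
opening: 0.618
```

```bash
python3 cap.py; python3 cap.py; python3 st.py
```

```text
36.0 [-14.53  32.15  81.58  -1.14  66.22  72.24] pos [ 0.6323 -0.0549  0.2125] tilt [-0.0037 -0.0179] jaw -86.3
```

Emit:
apply_moves --steps '[{"x": 0, "y": 5, "z": -45, "spin": 0}]'

```text
time_s: 36.1
position: [0.6392, -0.0526, 0.1753]
tcp_rot: [[0.063, 0.016, 0.998], [-0.998, -0.023, 0.063], [0.024, -1.0, 0.014]]
force: [1.1, 0.1, -1.8]
opening: 0.621
```

```bash
python3 cap.py; python3 cap.py; python3 st.py
```

```text
36.3 [-14.11  35.08  83.91  -1.21  61.    72.79] pos [ 0.6322 -0.0501  0.1683] tilt [-0.0042 -0.0179] jaw -86.3
```

Emit:
apply_moves --steps '[{"x": 0, "y": 2, "z": -45, "spin": 0}]'

```text
time_s: 36.4
position: [0.6398, -0.0503, 0.1316]
tcp_rot: [[0.064, 0.016, 0.998], [-0.998, -0.023, 0.064], [0.024, -1.0, 0.014]]
force: [1.4, -0.6, -1.5]
opening: 0.629
```

```bash
python3 cap.py; python3 cap.py; python3 st.py; python3 -c "
from h import *
im=imaging.capture('side')[60:280,190:350,::-1]; cv2.imwrite('pics/s22.png',cv2.resize(im,None,fx=2.7,fy=2.7,interpolation=2))"
```

```text
36.6 [-13.94  38.3   85.69  -1.28  55.96  73.09] pos [ 0.6327 -0.0484  0.1247] tilt [-0.0034 -0.0182] jaw -86.3
```

View pics/s22.png

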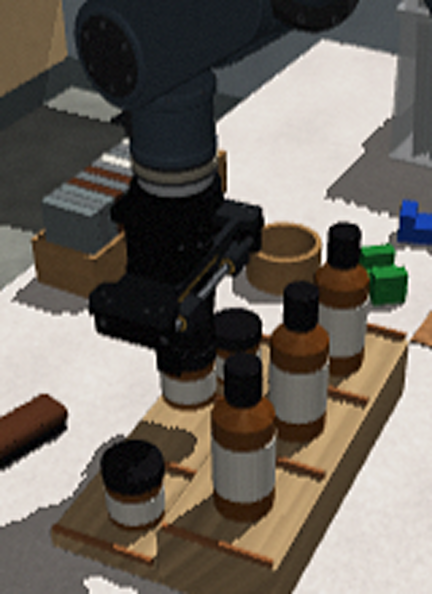

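Good; about 46 mm to go. Lowering in stages.

Emit:
apply_moves --steps '[{"x": 0, "y": 1, "z": -28, "spin": 0}]'

```text
time_s: 36.75
position: [0.639, -0.049, 0.1039]
tcp_rot: [[0.064, 0.013, 0.998], [-0.998, -0.022, 0.064], [0.023, -1.0, 0.012]]
force: [1.5, -0.5, -2.3]
opening: 0.621
```

```bash
python3 cap.py; python3 cap.py; python3 st.py
```

```text
36.95 [-13.86  40.3   86.47  -1.33  52.91  73.27] pos [ 0.6344 -0.0478  0.0994] tilt [ 0.001  -0.0194] jaw -86.3
```

Emit:
apply_moves --steps '[{"x": 0, "y": 0, "z": -6, "spin": 0}, {"x": 0, "y": 0, "z": -3, "spin": 0}]'

```text
time_s: 37.15
position: [0.6367, -0.0484, 0.0937]
tcp_rot: [[0.064, 0.007, 0.998], [-0.998, -0.021, 0.064], [0.021, -1.0, 0.006]]
force: [0.5, -0.2, -1.2]
opening: 0.626
```

Emit:
apply_moves --steps '[{"x": 0, "y": 0, "z": -2, "spin": 0}, {"x": 0, "y": 0, "z": -2, "spin": 0}]'

```text
time_s: 37.35
position: [0.6376, -0.0487, 0.0908]
tcp_rot: [[0.064, 0.01, 0.998], [-0.998, -0.022, 0.064], [0.022, -1.0, 0.008]]
force: [-0.1, -0.4, -1.5]
opening: 0.623
```

Emit:
apply_moves --steps '[{"x": -1, "y": 0, "z": -4, "spin": 0}, {"x": -1, "y": 0, "z": -3, "spin": 0}, {"x": -1, "y": 0, "z": -2, "spin": 0}]'

```text
time_s: 37.65
position: [0.6347, -0.0487, 0.0813]
tcp_rot: [[0.064, 0.01, 0.998], [-0.998, -0.022, 0.064], [0.022, -1.0, 0.009]]
force: [0.1, 0.3, -1.3]
opening: 0.624
```

Emit:
apply_moves --steps '[{"x": 0, "y": 0, "z": -2, "spin": 0}]'

```text
time_s: 37.75
position: [0.6343, -0.0487, 0.0789]
tcp_rot: [[0.064, 0.009, 0.998], [-0.998, -0.022, 0.064], [0.022, -1.0, 0.008]]
force: [0.4, -0.3, -1.3]
opening: 0.625
```

Emit:
apply_moves --steps '[{"x": 0, "y": 0, "z": -2, "spin": 0}]'

```text
time_s: 37.85
position: [0.6346, -0.0486, 0.0784]
tcp_rot: [[0.064, 0.01, 0.998], [-0.998, -0.022, 0.064], [0.022, -1.0, 0.009]]
force: [-4.9, 2.4, 19.8]
opening: 0.625
```

Emit:
apply_moves --steps '[{"x": 0, "y": 0, "z": 0, "spin": 0}, {"x": 0, "y": 0, "z": 0, "spin": 0}]'

```text
time_s: 38.05
position: [0.6351, -0.0486, 0.0793]
tcp_rot: [[0.064, 0.011, 0.998], [-0.998, -0.022, 0.065], [0.023, -1.0, 0.01]]
force: [-0.4, 1.1, -1.7]
opening: 0.626
```

Emit:
apply_moves --steps '[{"x": 0, "y": 0, "z": 0, "spin": 0}, {"x": 0, "y": 0, "z": 0, "spin": 0}, {"x": 0, "y": 0, "z": 0, "spin": 0}, {"x": 0, "y": 0, "z": 0, "spin": 0}]' --grip 78

```text
time_s: 38.45
position: [0.6355, -0.0487, 0.0791]
tcp_rot: [[0.064, 0.012, 0.998], [-0.998, -0.022, 0.064], [0.023, -1.0, 0.011]]
force: [0.7, 0.3, -0.4]
opening: 0.865
```

```bash
python3 cap.py; python3 st.py
```

```text
38.55 [-13.91  41.82  87.38  -1.39  49.84  73.29] pos [ 0.6354 -0.0487  0.0791] tilt [ 0.012  -0.0221] jaw -86.3
```

Emit:
apply_moves --steps '[{"x": 0, "y": 0, "z": 10, "spin": 0}, {"x": 0, "y": 0, "z": 25, "spin": 0}, {"x": 0, "y": 0, "z": 40, "spin": 0}, {"x": 0, "y": 0, "z": 40, "spin": 0}, {"x": 0, "y": 0, "z": 40, "spin": 0}, {"x": 0, "y": 0, "z": 40, "spin": 0}, {"x": 0, "y": 0, "z": 30, "spin": 0}, {"x": 0, "y": 0, "z": 15, "spin": 0}]'

```text
time_s: 39.35
position: [0.6309, -0.0477, 0.33]
tcp_rot: [[0.064, 0.007, 0.998], [-0.998, -0.021, 0.064], [0.021, -1.0, 0.006]]
force: [-0.5, -0.1, 0.3]
opening: 0.899
```

```bash
python3 st.py; python3 -c "
from h import *
im=imaging.capture('side')[:,:,::-1]; cv2.imwrite('pics/s23.png',im)"
```

```text
39.35 [-13.92  25.48  74.08  -1.08  79.75  72.58] pos [ 0.6309 -0.0477  0.33  ] tilt [ 0.0072 -0.0208] jaw -86.3
```

View pics/s23.png

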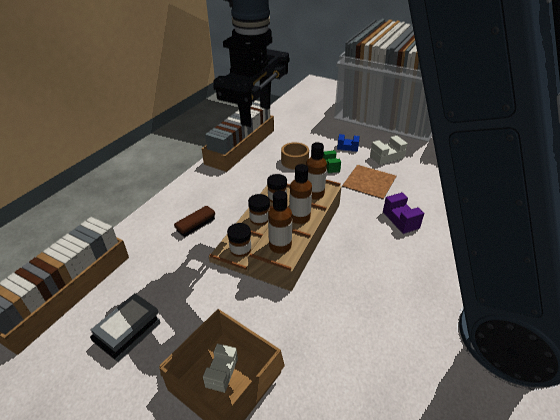

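Emit:
apply_moves --steps '[{"x": -15, "y": -25, "z": 0, "spin": 0}, {"x": -20, "y": -40, "z": 0, "spin": 0}, {"x": -20, "y": -40, "z": 0, "spin": 0}, {"x": -20, "y": -40, "z": 0, "spin": 0}, {"x": -20, "y": -40, "z": 0, "spin": 0}, {"x": -20, "y": -40, "z": 0, "spin": 0}, {"x": -20, "y": -40, "z": 0, "spin": 0}, {"x": -20, "y": -40, "z": 0, "spin": 0}, {"x": -20, "y": -40, "z": 0, "spin": 0}, {"x": -20, "y": -40, "z": 0, "spin": 0}, {"x": -10, "y": -30, "z": 0, "spin": 0}, {"x": -5, "y": -15, "z": 0, "spin": 0}]'

```text
time_s: 40.6
position: [0.4094, -0.4864, 0.3322]
tcp_rot: [[0.072, 0.015, 0.997], [-0.997, -0.018, 0.072], [0.019, -1.0, 0.014]]
force: [-0.0, 0.0, 0.1]
opening: 0.895
```

```bash
python3 st.py; python3 - <<'E'
from h import *
im=imaging.capture('top')[:,:,::-1]; cv2.imwrite('pics/t24.png',im)
cv2.imwrite("pics/topd24.png",cv2.resize(im[160:260,210:345],None,fx=5.9,fy=5.9,interpolation=2))
E
```

```text
40.6 [-60.07  25.26  74.1    0.22  79.3   25.78] pos [ 0.4094 -0.4864  0.3322] tilt [ 0.0149 -0.0183] jaw -85.9
```

View pics/t24.png

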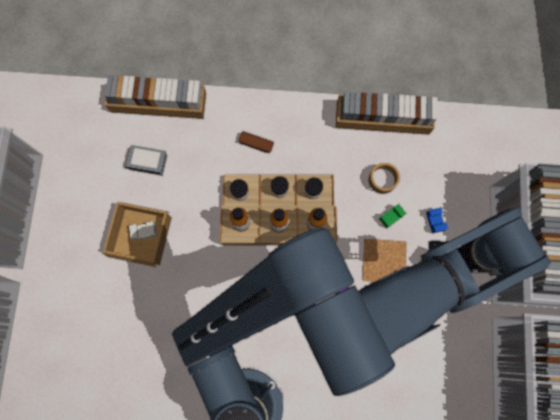

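View pics/topd24.png

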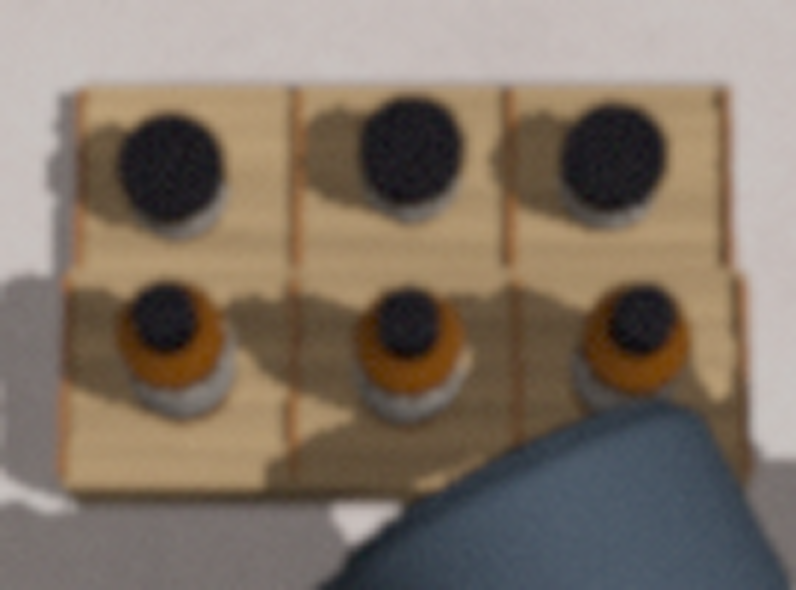

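```bash
python3 - <<'E'
from h import *
print("jar",onz("top",*unc(411,152,5.9,210,160),.085),"want .630,-.047")
print("bottle",onz("top",*unc(166,317,5.9,210,160),.22),"want .512,.055")
import rig
print(job.hand_in())
E
```

```text
jar [ 0.63083045 -0.04947234  0.085     ] want .630,-.047
bottle [0.51050865 0.0527803  0.22      ] want .512,.055
the job is handed in; nothing more can be done
None
```

The swap is done and the job is handed in, at about 40.7 s of the 72 s allowed. I got no verdict back.

- **Packing block:** I took the small white block off the cork mat and dropped it in the carton. The larger white block and the blue, green and purple ones were left alone.
- **Jar:** It went from back bay 0 to the mat, and later to front bay 1. The contact force was about 20–24 N at each set-down.
- **Bottle:** It went from front bay 1 to back bay 0, with about 13 N at contact.

**Last checks, from the top picture:**
- The bottle's cap and the jar's lid are each within about 3 mm of the bay centres.
- Both stand upright, the block lies in the carton, and the gripper is clear of everything.
- The bystanders look unmoved by eye; I did not measure them. In that last picture the arm hid part of bottle b's base and the larger white block, which the earlier side view showed in place.

**What went wrong or disagreed:**
- The two cameras differed by 3–6 mm, so I used averages.
- The tool tilted by up to about 0.1 rad early on. I brought it back to about 0.01 rad before lifting the jar, and it stayed under about 0.04 rad while carrying the bottle and jar.
- The first grip on the jar's lid was too shallow. I opened the gripper, lowered it and gripped again before lifting.

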